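# Take the order handhelds off the charging rail and lean them up for the shift

### The job

Set up the order corner of the kitchen bench for the shift. Stow the spice jars that stand in front of the low wooden riser upright in the white caddy, lift every order handheld straight up off the charging rail against its spring catch and lean it against the front of the riser - standing on its bottom end, tilted back, screen outwards, square to the riser - and when the rail is empty press its rocker switch off. There may be two or three of each; leave the bowl, the spatula and the oil bottle where they are.

Things in the scene. Friction and masses are not known exactly. Their poses are not given: they have to be found in the camera images.
- rail: charging rail fixed to the bench, 400 long (its y) x 74 mm deep (x from -31 to +43); origin under it at bench level, front to its -x, roughly at the robot. Three bays on x = 0 at y = +130, +40, -50; front lip 42 mm high (outer face x = -17), back wall 72 mm high (x = 9 to 31). The grey switch housing, 40 mm high, is at y = -147
- bay2 (a point): middle of the floor of the middle bay (y = +40), 18 mm above the bench; the handheld's bottom stands on it with 1 mm play all round. A sprung steel roller in the back wall snaps into the groove in its back: lifting straight up takes 10 to 20 N over the first 15 mm, then friction only; it clears the front lip at 25 mm and the back wall at 55 mm of lift
- rocker (a joint): rail's rocker switch, rad: 0 = on (front half raised), 0.34 = off (front half pressed fully down); stays where it is left, needs about 2 N. Off counts above 0.28
- rocker_front (a point): point on top of the rocker's front half where to press down, 18 mm in front of the pivot; it goes down about 6 mm
- riser: low wooden riser shelf fixed on the bench, 420 long (its y) x 150 mm deep (its x) x 95 mm high. Origin: foot of the middle of its front face at bench level; the front face is the plane x = 0 looking to its -x (roughly towards the robot), the shelf extends to +x. Handhelds lean back against the upper edge of the front face
- handheld1: order handheld, flat black terminal 68 wide (its y) x 16 thick (x) x 160 mm tall (z), 190 to 310 g; may be absent. Origin: centre of its bottom end, top end at z = 160; screen faces its -x. Groove for the catch across the back, z = 13 to 29, 6 mm deep. Starts upright in a bay of the rail, screen to the rail's front; pinch its top end across the thickness from above
- handheld2: order handheld, flat black terminal 68 wide (its y) x 16 thick (x) x 160 mm tall (z), 190 to 310 g; may be absent. Origin: centre of its bottom end, top end at z = 160; screen faces its -x. Groove for the catch across the back, z = 13 to 29, 6 mm deep. Starts upright in a bay of the rail, screen to the rail's front; pinch its top end across the thickness from above
- handheld3: order handheld, flat black terminal 68 wide (its y) x 16 thick (x) x 160 mm tall (z), 190 to 310 g; may be absent. Origin: centre of its bottom end, top end at z = 160; screen faces its -x. Groove for the catch across the back, z = 13 to 29, 6 mm deep. Starts upright in a bay of the rail, screen to the rail's front; pinch its top end across the thickness from above
- jar1: spice jar of amber glass with a white cap, 56 mm across up to 48 mm height, cap 53 mm across, 66 mm tall, 95 to 225 g; origin: centre of its underside, z up. Centre 38 to 70 mm in front of the riser at the start; may be absent
- jar2: spice jar of amber glass with a white cap, 56 mm across up to 48 mm height, cap 53 mm across, 66 mm tall, 95 to 225 g; origin: centre of its underside, z up. Centre 38 to 70 mm in front of the riser at the start; may be absent
- jar3: spice jar of amber glass with a white cap, 56 mm across up to 48 mm height, cap 53 mm across, 66 mm tall, 95 to 225 g; origin: centre of its underside, z up. Centre 38 to 70 mm in front of the riser at the start; may be absent
- caddy: white open plastic tray fixed on the bench, 160 (its x) x 250 (its y) x 42 mm high, walls and floor 5 mm; origin: centre of its underside; room for three jars in a row along y, 77 mm apart
- bowl: steel bowl, 170 mm across, 65 mm high; leave it; origin: centre of its underside
- scraper: flat steel-bladed spatula, 200 mm long, black handle, lying on the bench near the robot; leave it; origin: its middle
- oil: amber oil bottle, 64 mm across, 190 mm tall, beyond the riser; leave it; origin: centre of its underside

How it is judged:
By the outcome, as a careful person would: the job done as asked, in the order asked, and still so for the second after the job is handed in, with the robot touching nothing.
Of handheld1, handheld2, handheld3 only 2 to 3 are there at a start; the rules pass over those that are not, and their reading is None.
Of jar1, jar2, jar3 only 2 to 3 are there at a start; the rules pass over those that are not, and their reading is None.
At some moment in a run one of jar1, jar2, jar3 may be knocked a few centimetres aside while the robot is not near it.
Once in a run the grip may slacken for a moment while it holds something.
It also fails if it takes over 210 s, if anything falls off the work surface, if the arm or the gripper's body presses on something with over 40 N, if the wrist force passes 120 N, or if a joint passes its speed limit or range.

### The arm

A 6-joint arm with a two-finger parallel gripper is mounted at the origin on the work surface. World frame = base frame: x ahead of the robot, y to its left, z up, the work surface at z = 0. Lengths are in m, angles in rad, forces in N, time in s.
With the tool pointing down it reaches from about 0.25 to 0.725 m from the base axis. Payload 4 kg.
Tool frame: the origin (TCP) lies midway between the tips of the shut fingers; the grasp point (between the pads) lies 19 mm behind it (bot.grip_depth is the distance from the TCP to the grasp point, in m); z points along the fingers, y is the line along which they close (so a half turn about z gives the same grasp; the last joint's range is limited). The gripper opens to 85 mm and grips with 20 to 120 N. Pads are 22 mm wide; open, the fingers measure 114 mm over their backs; the gripper's body (76 mm by 85 mm) begins 54 mm behind the grasp point. The pads swing forward as they close: fully open they stand 13 mm farther back than shut.
Start: joints at [1.205, 0.241, 0.005, 1.335, 0, 1.571], TCP at [0.179, 0.467, 0.231] pointing down, gripper open.
Joint ranges: [-2.72, 2.72], [-1.05, 1.87], [-1.09, 1.28], [-1.99, 2.15], [-1.42, 1.44], [-3.14, 3.14]. Speed limits (rad/s): [2.79, 2.79, 3.14, 3.14, 3.14, 3.14].

### API

Orientations are given as a unit quaternion [x, y, z, w].
In Python, from workcell import bot gives the robot as it stands.
- The arm moves only by the shell command python3 -m creep 'ROWS'. ROWS is JSON, one flat list of numbers, 5 for each row, row after row: the shift along the world's x, y, z in m, then the turn about the world's z in rad, then the finger opening in m, from 0 to 0.0854. In form: [x, y, z, twist, claw, x, y, z, twist, claw, ...]. A call has 1 to 10 rows; each row is the pose to reach, as a shift and turn from the pose commanded when the call began; what a row does not reach only later rows make up. A row lasts 1/12 s, in which the tool goes at most 41.7 mm and 7.16 degrees, less where a joint would pass 70% of its speed; a pose out of reach is approached as far as the arm can. A call with a gripper value outside its range is refused whole. The fingers move at their own pace and stop on an object; the grip force is fixed at half the most. Time passes only in rows, so rows that repeat a pose let the fingers close. It gives the time, the measured TCP pose, the force, the opening and the grip force at its end, in the units of the state.
- bot.get_obs(): the state, without advancing time (a new reading comes with each control period).
- bot.camera(name): name is "scene" or "top" or "wrist"; returns a dict with "pixels" (400x640x3 uint8, red, green, blue), "camera_matrix" (3x3 intrinsics, pixels), "extrinsics" (4x4, takes a point from world to camera coordinates); the wrist camera has in their place "T_tool_cam" (4x4, takes a point from camera to tool coordinates, whose origin is the TCP and whose axes are the flange's). Camera axes: x right, y down, z forward; pixel columns grow to the right and rows downward; lengths in m; the calibration is good to about 2 mm. The wrist camera is an equidistant fisheye: a pixel r from the principal point sees the ray r / f radians off the axis. A picture is of the moment at which its call begins: read the wrist's pose just before it. There is no depth.
- bot.job_done(): hands the job in; it is judged then, once.
Trained networks look in the newest picture that a camera, given by its name, has taken for a name from the list of things; names that differ only in an ending like _2 or _b are one class to them, and where a whole thing is asked for, a point or a joint stands for the part that bears it (a point fixed in the world has none). Each returns a list of dicts, best first, with "score" (0 to 1); they miss things now and then, are a little off and sometimes report something else, mostly with a low value. They report only what shows in the picture. A call takes as long as a camera call.
- bot.look_for(camera, thing): "centre" ([column, row] as shares, 0 to 1, of the picture: columns of its width, rows of its height, amid what is visible of it).
- bot.place_of(camera, thing): "centre" ([column, row] as shares, 0 to 1, of the picture: columns of its width, rows of its height: a listed point, or the origin of a listed thing).
The state is a dict: "clock": time; "joint_pos": joint angles; "joint_vel": joint speeds; "tau": joint torques, N m; "eef_pos": TCP position; "tool_rot": TCP orientation; "ft_force": force on the tool from outside, world axes, zero at the start; "ft_torque": the same for the moment, N m; "grip_width": finger opening in m; "grasp_force": force on a finger pad.
Only numpy, scipy, OpenCV 4.12 (cv2) and the standard library are available. Lean on these libraries where they do the work, as an engineer would, in place of code of your own. Each camera call takes 0.05 s, during which the arm holds its last target. There are 200 camera calls.

## Working session

There is one attempt and no reset: what is moved stays moved. The work goes in short steps, Python scripts to look and compute and a shell command to move; the robot and the scene stay as the last step left them, time stands still between calls to the robot, and variables do not carry over. Pictures are saved under pics/ and viewed, at most 14 in all, crops included, and the job is handed in when it is done.

```bash
mkdir -p pics; ls; cat > h.py <<'E'
import numpy as np, cv2
from workcell import bot
def cam(n,save=None):
    c=bot.camera(n)
    if save: cv2.imwrite('pics/'+save,c['pixels'][:,:,::-1])
    return c
def ray(c,uv,obs=None):
    K=np.array(c['camera_matrix'])
    if 'extrinsics' in c:
        E=np.array(c['extrinsics']); d=np.linalg.inv(K)@[uv[0],uv[1],1]
        R=E[:3,:3]; return -R.T@E[:3,3], R.T@d
    from scipy.spatial.transform import Rotation as Ro
    x=(uv[0]-K[0,2])/K[0,0]; y=(uv[1]-K[1,2])/K[1,1]; r=np.hypot(x,y)+1e-9
    d=np.array([np.sin(r)*x/r,np.sin(r)*y/r,np.cos(r)])
    T=np.array(c['T_tool_cam']); R=Ro.from_quat(obs['tool_rot']).as_matrix()
    return np.array(obs['eef_pos'])+R@T[:3,3], R@T[:3,:3]@d
def onz(c,uv,z,obs=None):
    o,d=ray(c,uv,obs); return o+d*(z-o[2])/d[2]
def find(c,n,thing,z,obs=None,f='place_of',mn=0.3):
    out=[]
    for r in getattr(bot,f)(n,thing):
        if r['score']<mn: continue
        uv=np.array(r['centre'])*[640,400]
        out.append((round(r['score'],2),uv.round(0).tolist(),onz(c,uv,z,obs).round(4).tolist()))
    return out
E
python3 - <<'E'
from h import *
for n in('scene','top'):
    c=cam(n,n+'0.png')
    for t,z in (('rail',0),('bay2',.018),('rocker_front',.045),('riser',0),('handheld1',.018),('jar1',0),('caddy',0),('bowl',0),('scraper',0),('oil',0)):
        print(n,t,find(c,n,t,z))
print(bot.get_obs())
E
```

```text
pics
scene rail [(0.64, [351.0, 160.0], [0.4396, 0.2412, 0.0])]
scene bay2 [(0.84, [369.0, 151.0], [0.453, 0.2933, 0.018])]
scene rocker_front [(0.58, [347.0, 162.0], [0.4811, 0.19, 0.045]), (0.56, [318.0, 168.0], [0.4595, 0.1089, 0.045])]
scene riser [(0.84, [245.0, 252.0], [0.5718, -0.1716, 0.0])]
scene handheld1 [(0.95, [382.0, 135.0], [0.4135, 0.3779, 0.018]), (0.71, [366.0, 148.0], [0.4335, 0.2967, 0.018])]
scene jar1 [(0.81, [282.0, 220.0], [0.5313, -0.0461, -0.0]), (0.72, [243.0, 235.0], [0.5226, -0.1514, 0.0])]
scene caddy [(0.82, [183.0, 221.0], [0.3991, -0.2501, 0.0])]
scene bowl [(0.68, [440.0, 193.0], [0.6819, 0.3509, 0.0])]
scene scraper [(0.6, [256.0, 188.0], [0.3898, -0.0425, 0.0])]
scene oil [(0.64, [399.0, 261.0], [0.79, 0.1041, 0.0])]
top rail [(0.66, [247.0, 247.0], [0.4291, 0.2585, 0.0])]
top bay2 [(0.73, [238.0, 243.0], [0.4423, 0.2822, 0.018])]
top rocker_front [(0.81, [300.0, 237.0], [0.457, 0.1054, 0.045]), (0.54, [356.0, 212.0], [0.5274, -0.0535, 0.045])]
top riser [(0.89, [393.0, 201.0], [0.5636, -0.164, 0.0]), (0.44, [299.0, 130.0], [0.7749, 0.1134, 0.0]), 
[... 553 characters left out ...]
': 1.1, 'joint_pos': array([ 1.20498396e+00,  2.40603962e-01,  5.01986287e-03,  1.33522381e+00,
       -4.59070086e-06,  1.57076155e+00]), 'joint_vel': array([ 0.00047631,  0.00143636,  0.0002625 , -0.00026237,  0.00111521,
        0.00099457]), 'tau': array([-2.37659970e-04, -3.72222984e+01,  2.52694076e+01,  1.34230831e-03,
        1.30878739e-04,  1.69911029e-06]), 'eef_pos': array([0.17885513, 0.46691577, 0.23131208]), 'tool_rot': array([ 1.81870944e-01,  9.83322409e-01, -6.11200078e-06,  1.20362727e-06]), 'ft_force': array([ 0.19136034, -0.04227074, -0.25847246]), 'ft_torque': array([8.41307822e-03, 3.13811901e-05, 5.23876024e-02]), 'grasp_force': 0.0, 'grip_width': 0.08562385349007752}
```

```bash
python3 - <<'E'
import cv2,numpy as np
a=cv2.imread('pics/scene0.png');b=cv2.imread('pics/top0.png')
cv2.imwrite('pics/a.png',cv2.resize(a[90:330,130:480],(800,549),interpolation=3))
cv2.imwrite('pics/b.png',cv2.resize(b[100:310,170:490],(800,525),interpolation=3))
E
```

```text
(no output)
```

View pics/a.png

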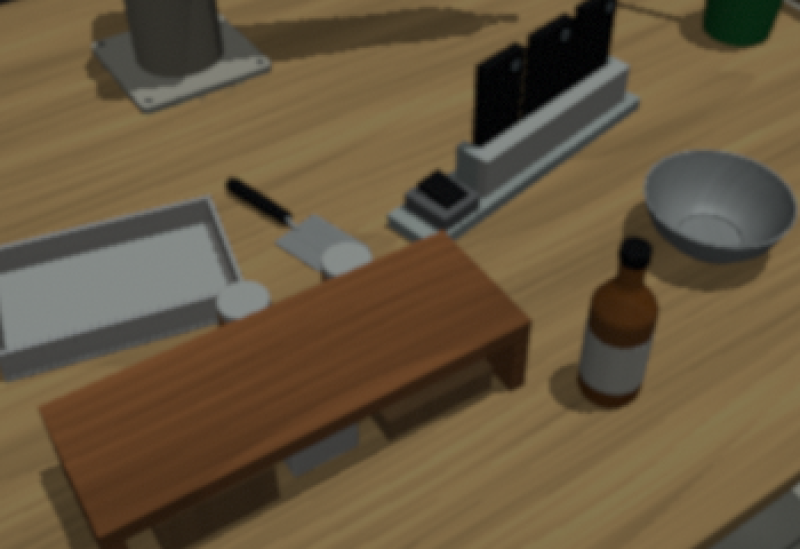

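View pics/b.png

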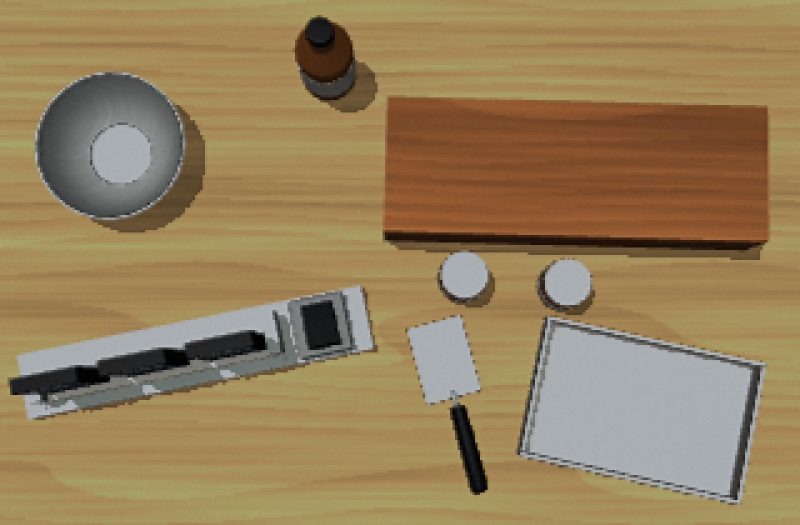

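The views show three handhelds in the bays, two jars (crop 2: 465,275 and 567,283), the caddy yawed, and the spatula clear of everything. Next I'll measure the yaws and edges in the top view.

```bash
python3 - <<'E'
from h import *
c=cam('top'); im=c['pixels'].astype(int)
hsv=cv2.cvtColor(c['pixels'],cv2.COLOR_RGB2HSV)
print('table',hsv[340,300],'riser',hsv[160,400],'caddy',hsv[260,430],'rail',hsv[241,310],'wallrail',hsv[238,284])
def fit(mask,z,name,box):
    m=np.zeros_like(mask,np.uint8); x0,y0,x1,y1=box; m[y0:y1,x0:x1]=mask[y0:y1,x0:x1]
    m=cv2.morphologyEx(m,cv2.MORPH_OPEN,np.ones((3,3),np.uint8))
    cs,_=cv2.findContours(m,0,1); k=max(cs,key=cv2.contourArea)
    P=np.array([onz(c,p[0],z)[:2] for p in k],np.float32)
    r=cv2.minAreaRect(P); print(name,r,'\n',cv2.boxPoints(r).round(4).tolist())
H,S,V=[hsv[...,i].astype(int) for i in range(3)]
fit(((H<14)&(S>110)&(V>60)).astype(np.uint8),.095,'riser',(310,120,490,210))
fit((S<60).astype(np.uint8),.042,'caddy',(372,225,485,305))
fit((S<70).astype(np.uint8),.006,'rail',(165,200,325,275))
E
```

```text
table [ 19 120 166] riser [ 13 169 137] caddy [103  13 177] rail [19 50 86] wallrail [ 71  18 115]
riser ((0.6474242210388184, -0.17080162465572357), (0.41682395339012146, 0.15034280717372894), 88.55853271484375) 
 [[0.5669999718666077, -0.3772999942302704], [0.7172999978065491, -0.38100001215934753], [0.7278000116348267, 0.0357000008225441], [0.5774999856948853, 0.039400000125169754]]
caddy ((0.3858494162559509, -0.24868842959403992), (0.25249969959259033, 0.1598583608865738), 77.91114807128906) 
 [[0.28130000829696655, -0.3553999960422516], [0.4375999867916107, -0.3889000117778778], [0.4903999865055084, -0.1420000046491623], [0.33410000801086426, -0.10849999636411667]]
rail ((0.448335200548172, 0.261380672454834), (0.0764930248260498, 0.4148983955383301), 11.625883102416992) 
 [[0.36910000443458557, 0.4569000005722046], [0.4526999890804291, 0.05050000175833702], [0.5275999903678894, 0.06589999794960022], [0.4440000057220459, 0.4722999930381775]]
```

```bash
python3 -m creep '[0.15,-0.25,0.05,0.34,0.085,0.15,-0.25,0.05,0.34,0.085,0.15,-0.25,0.05,0.34,0.085,0.15,-0.25,0.05,0.34,0.085,0.3,-0.52,0.05,0.34,0.085,0.3,-0.52,0.05,0.34,0.085,0.3,-0.52,0.05,0.34,0.085,0.3,-0.52,0.05,0.34,0.085,0.3,-0.52,0.05,0.34,0.085,0.3,-0.52,0.05,0.34,0.085]'
python3 -m creep '[0.02,-0.05,0,0,0.085,0.02,-0.05,0,0,0.085,0.02,-0.05,0,0,0.085,0.02,-0.05,0,0,0.085,0.02,-0.05,0,0,0.085,0.02,-0.05,0,0,0.085]'
python3 - <<'E'
from h import *
o=bot.get_obs(); print(o['eef_pos'],o['tool_rot'],o['joint_pos'])
c=cam('wrist','w1.png')
for t,z in (('jar1',0),('riser',0),('caddy',0)): print(t,find(c,'wrist',t,z,o))
print(find(c,'wrist','jar1',.033,o,'look_for'),np.array(c['T_tool_cam']).round(3),c['camera_matrix'])
E
```

```text
clock: 1.98
eef_pos: [0.3842, 0.1125, 0.2718]
tool_rot: [0.013, 1.0, 0.0, 0.001]
ft_force: [0.3, -0.8, 0.7]
grip_width: 0.0854
grasp_force: 0.0
clock: 2.48
eef_pos: [0.4032, 0.0655, 0.2714]
tool_rot: [0.012, 1.0, 0.0, -0.0]
ft_force: [0.0, -0.4, 0.6]
grip_width: 0.0852
grasp_force: 0.0
[0.40323273 0.06548451 0.27136457] [ 1.18794096e-02  9.99929423e-01  1.51487672e-04 -6.89655068e-05] [ 1.60753946e-01  4.31518955e-02 -1.24118033e-01  1.40361023e+00
  3.22165290e-04  1.84513311e-01]
jar1 [(0.85, [247.0, 250.0], [0.5358, -0.0489, 0.0]), (0.72, [237.0, 150.0], [0.3838, -0.0483, 0.0]), (0.65, [175.0, 243.0], [0.5262, -0.1696, 0.0])]
riser [(0.94, [177.0, 270.0], [0.5764, -0.1768, -0.0]), (0.61, [474.0, 182.0], [0.4358, 0.297, 0.0])]
caddy [(0.75, [478.0, 189.0], [0.4464, 0.305, 0.0]), (0.67, [119.0, 159.0], [0.3845, -0.2513, -0.0])]
[(0.86, [169.0, 254.0], [0.5294, -0.1651, 0.033]), (0.85, [242.0, 257.0], [0.5302, -0.0475, 0.033])] [[ 0.    -0.954 -0.3    0.076]
 [ 1.     0.     0.    -0.001]
 [-0.    -0.3    0.954 -0.143]
 [ 0.     0.     0.     1.   ]] [[309.70691629   0.         319.5180638 ]
 [  0.         309.70691629 198.68601424]
 [  0.           0.           1.        ]]
```

View pics/w1.png

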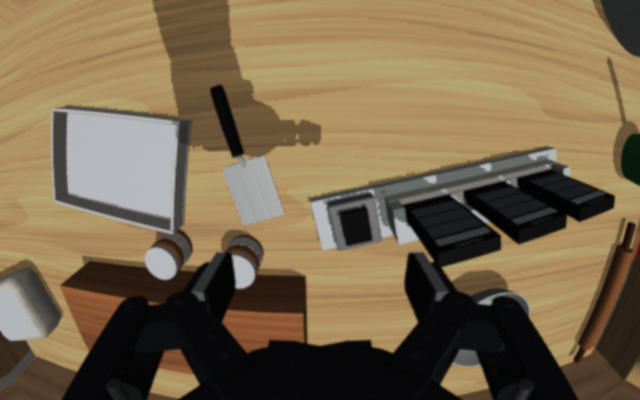

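```bash
python3 -m creep '[0.1,-0.17,-0.06,0,0.085,0.1,-0.17,-0.06,0,0.085,0.1,-0.17,-0.06,0,0.085,0.1,-0.17,-0.06,0,0.085,0.1,-0.17,-0.06,0,0.085,0.1,-0.17,-0.06,0,0.085,0.1,-0.17,-0.06,0,0.085,0.1,-0.17,-0.06,0,0.085]'
cat > jars.py <<'E'
from h import *
o=bot.get_obs(); print(o['eef_pos'],o['tool_rot'][:2])
c=cam('wrist','w%.1f.png'%o['clock'])
for t,z in (('jar1',0),('riser',0),('caddy',0)): print(t,find(c,'wrist',t,z,o))
print(find(c,'wrist','jar1',.033,o,'look_for'))
# white caps: circle centre on z=.066
hsv=cv2.cvtColor(c['pixels'],cv2.COLOR_RGB2HSV); m=((hsv[...,1]<40)&(hsv[...,2]>110)).astype(np.uint8)
for k in cv2.findContours(m,0,1)[0]:
    if cv2.contourArea(k)<400: continue
    P=np.array([onz(c,p[0],.066,o)[:2] for p in k],np.float32); q,r=cv2.minEnclosingCircle(P)
    print('white',cv2.boundingRect(k),np.round(q,4),round(r,4))
E
python3 jars.py
```

```text
clock: 3.4
eef_pos: [0.5033, -0.1051, 0.2111]
tool_rot: [0.013, 1.0, 0.0, -0.001]
ft_force: [-0.5, -0.5, 0.2]
grip_width: 0.0856
grasp_force: 0.0
[ 0.50326273 -0.10507268  0.2110837 ] [0.01287689 0.99991684]
jar1 [(0.56, [269.0, 194.0], [0.5302, -0.1665, 0.0])]
riser []
caddy [(0.92, [194.0, 76.0], [0.3823, -0.2504, 0.0])]
[(0.79, [268.0, 201.0], [0.5285, -0.163, 0.033]), (0.7, [370.0, 210.0], [0.5418, -0.0501, 0.033]), (0.43, [201.0, 79.0], [0.3909, -0.229, 0.033])]
white (0, 256, 61, 83) [ 0.7219 -0.7184] 0.1669
white (562, 248, 41, 66) [0.6607 0.2945] 0.0597
white (350, 191, 50, 49) [ 0.5365 -0.0508] 0.0265
white (236, 186, 51, 49) [ 0.5276 -0.1655] 0.0266
white (550, 147, 40, 30) [0.472  0.2002] 0.0413
white (455, 129, 26, 63) [0.48   0.0473] 0.0335
white (348, 72, 71, 91) [ 0.4399 -0.0436] 0.0446
white (89, 7, 219, 162) [ 0.3901 -0.2396] 0.1351
```

```bash
python3 -m creep '[0.024,-0.06,-0.06,0,0.085,0.024,-0.06,-0.06,0,0.085,0.024,-0.06,-0.10,0,0.085,0.024,-0.06,-0.14,0,0.085,0.024,-0.06,-0.177,0,0.085,0.024,-0.06,-0.177,0,0.085,0.024,-0.06,-0.177,0,0.04,0.024,-0.06,-0.177,0,0.04,0.024,-0.06,-0.177,0,0.04,0.024,-0.06,-0.177,0,0.04]'
python3 -m creep '[0,0,0,0,0.04,0,0,0,0,0.04,0,0,0,0,0.04,0,0,0,0,0.04]'
```

```text
clock: 4.48
eef_pos: [0.5307, -0.1661, 0.0383]
tool_rot: [0.013, 1.0, -0.001, 0.004]
ft_force: [-0.6, 0.6, 6.0]
grip_width: 0.0528
grasp_force: 63.4
clock: 4.82
eef_pos: [0.5307, -0.1661, 0.0383]
tool_rot: [0.013, 1.0, -0.001, 0.004]
ft_force: [-0.3, 0.6, 7.1]
grip_width: 0.0527
grasp_force: 63.6
```

```bash
python3 -m creep '[0,0,0.04,0,0.04,0,0,0.08,0,0.04,0,0,0.1,0,0.04,-0.04,-0.03,0.1,-0.1,0.04,-0.08,-0.06,0.1,-0.185,0.04,-0.11,-0.09,0.1,-0.185,0.04,-0.135,-0.115,0.1,-0.185,0.04,-0.157,-0.132,0.1,-0.185,0.04,-0.157,-0.132,0.1,-0.185,0.04,-0.157,-0.132,0.1,-0.185,0.04]'
python3 - <<'E'
from h import *
c=cam('scene','s2.png'); o=bot.get_obs(); print(o['eef_pos'],o['grip_width'],o['grasp_force'])
im=cv2.imread('pics/s2.png')[90:330,130:480]; cv2.imwrite('pics/s2c.png',cv2.resize(im,(700,480)))
E
```

```text
clock: 5.65
eef_pos: [0.3698, -0.2992, 0.1361]
tool_rot: [0.107, 0.994, -0.001, 0.001]
ft_force: [0.3, 0.1, -1.4]
grip_width: 0.0527
grasp_force: 63.9
[ 0.3709232  -0.29841918  0.13588113] 0.052371989267605966 63.868843261152506
```

View pics/s2c.png

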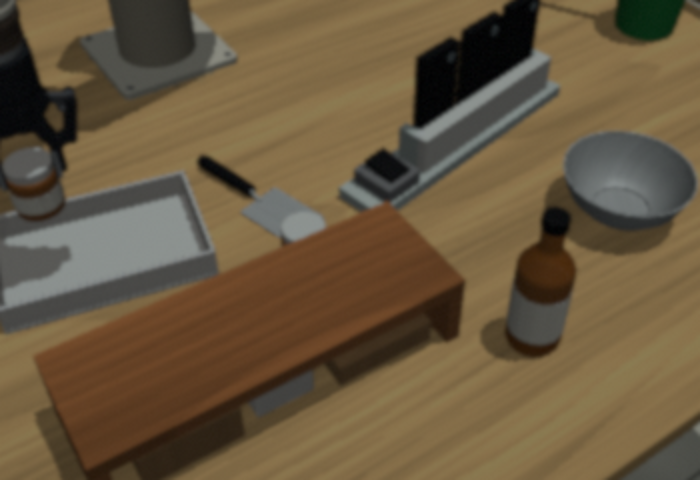

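```bash
python3 -m creep '[0,0,-0.04,0,0.04,0,0,-0.07,0,0.04,0,0,-0.085,0,0.04,0,0,-0.09,0,0.04,0,0,-0.093,0,0.04,0,0,-0.093,0,0.04,0,0,-0.093,0,0.04]'
```

```text
clock: 6.28
eef_pos: [0.3707, -0.2951, 0.0436]
tool_rot: [0.104, 0.995, 0.001, -0.001]
ft_force: [-6.8, 6.5, 15.6]
grip_width: 0.0525
grasp_force: 65.7
```

```bash
python3 -m creep '[0,0,0.001,0,0.06,0,0,0.001,0,0.075,0,0,0.001,0,0.085,0,0,0.001,0,0.085,0,0,0.001,0,0.085,0,0,0.04,0,0.085,0,0,0.08,0,0.085,0,0,0.12,0,0.085,0.04,0.04,0.16,0.09,0.085,0.06,0.07,0.16,0.185,0.085]'
python3 -m creep '[0.04,0.03,0,0,0.085,0.06,0.05,0,0,0.085,0.07,0.06,0,0,0.085,0.07,0.06,0,0,0.085]'
python3 jars.py
```

```text
clock: 7.12
eef_pos: [0.4215, -0.2445, 0.201]
tool_rot: [0.014, 1.0, -0.002, 0.004]
ft_force: [1.1, -0.2, -0.0]
grip_width: 0.0847
grasp_force: 0.0
clock: 7.45
eef_pos: [0.4916, -0.1795, 0.196]
tool_rot: [0.011, 1.0, 0.0, 0.0]
ft_force: [-0.2, -0.5, 0.3]
grip_width: 0.0852
grasp_force: 0.0
[ 0.49162477 -0.17950184  0.19598366] [0.01052417 0.99994455]
jar1 [(0.77, [215.0, 70.0], [0.3694, -0.2939, 0.0]), (0.59, [424.0, 208.0], [0.5367, -0.055, 0.0])]
riser [(0.75, [619.0, 150.0], [0.449, 0.3093, 0.0]), (0.57, [327.0, 244.0], [0.5801, -0.1721, 0.0]), (0.39, [590.0, 150.0], [0.4538, 0.2225, 0.0])]
caddy [(0.93, [253.0, 79.0], [0.3841, -0.25, 0.0])]
[(0.71, [437.0, 219.0], [0.5375, -0.0499, 0.033]), (0.67, [200.0, 65.0], [0.3664, -0.2989, 0.033])]
white (0, 269, 87, 86) [ 0.7236 -0.7152] 0.1665
white (594, 261, 30, 50) [0.6593 0.2857] 0.047
white (424, 205, 46, 47) [ 0.5355 -0.0509] 0.0266
white (513, 144, 19, 59) [0.477  0.0352] 0.0332
white (416, 85, 63, 90) [ 0.4374 -0.0584] 0.0438
white (147, 10, 227, 158) [ 0.3913 -0.2392] 0.1153
white (128, 0, 258, 181) [ 0.3889 -0.2456] 0.1346
```

```bash
python3 -m creep '[0.02,0.06,-0.02,0,0.085,0.042,0.12,-0.05,0,0.085,0.042,0.128,-0.08,0,0.085,0.042,0.128,-0.08,0,0.085,0.042,0.128,-0.12,0,0.085,0.042,0.128,-0.158,0,0.085,0.042,0.128,-0.158,0,0.085,0.042,0.128,-0.158,0,0.04,0.042,0.128,-0.158,0,0.04,0.042,0.128,-0.158,0,0.04]'
python3 -m creep '[0,0,0,0,0.04,0,0,0,0,0.04,0,0,0,0,0.04]'
```

```text
clock: 8.53
eef_pos: [0.5338, -0.0543, 0.0419]
tool_rot: [0.014, 1.0, 0.001, 0.003]
ft_force: [-7.7, 2.8, 10.1]
grip_width: 0.0513
grasp_force: 61.8
clock: 8.78
eef_pos: [0.5343, -0.0546, 0.0419]
tool_rot: [0.013, 1.0, -0.0, 0.004]
ft_force: [-0.6, -1.1, 7.2]
grip_width: 0.0517
grasp_force: 64.1
```

```bash
python3 -m creep '[0,0,0.04,0,0.04,0,0,0.08,0,0.04,0,0,0.1,0,0.04,-0.04,-0.04,0.1,-0.1,0.04,-0.07,-0.07,0.1,-0.185,0.04,-0.1,-0.1,0.1,-0.185,0.04,-0.125,-0.128,0.1,-0.185,0.04,-0.141,-0.146,0.1,-0.185,0.04,-0.141,-0.146,0.1,-0.185,0.04,-0.141,-0.146,0.1,-0.185,0.04]'
python3 -m creep '[0,0,-0.04,0,0.04,0,0,-0.07,0,0.04,0,0,-0.085,0,0.04,0,0,-0.09,0,0.04,0,0,-0.093,0,0.04,0,0,-0.093,0,0.04]'
```

```text
clock: 9.62
eef_pos: [0.3896, -0.2016, 0.1397]
tool_rot: [0.108, 0.994, -0.0, 0.001]
ft_force: [0.2, 0.6, -1.6]
grip_width: 0.0513
grasp_force: 64.3
clock: 10.12
eef_pos: [0.3909, -0.1989, 0.047]
tool_rot: [0.104, 0.995, 0.0, 0.0]
ft_force: [0.2, 0.7, -1.7]
grip_width: 0.0518
grasp_force: 64.3
```

```bash
python3 -m creep '[0,0,-0.002,0,0.04,0,0,-0.003,0,0.04,0,0,-0.003,0,0.04]'
python3 -m creep '[0,0,0,0,0.06,0,0,0,0,0.075,0,0,0,0,0.085,0,0,0,0,0.085,0,0,0,0,0.085,0,0,0.04,0,0.085,0,0,0.08,0,0.085,0,0,0.12,0,0.085,0,0,0.16,0,0.085,0.02,0.04,0.2,-0.1,0.085]'
python3 - <<'E'
from h import *
c=cam('scene','s3.png'); t=cam('top')
print(find(c,'scene','jar1',.005),find(t,'top','jar1',.005))
im=cv2.imread('pics/s3.png')[90:330,130:480]; cv2.imwrite('pics/s3c.png',cv2.resize(im,(700,480)))
E
```

```text
clock: 10.37
eef_pos: [0.3916, -0.1993, 0.0468]
tool_rot: [0.104, 0.995, -0.0, 0.001]
ft_force: [-11.9, 5.5, 30.4]
grip_width: 0.0515
grasp_force: 69.5
clock: 11.2
eef_pos: [0.4043, -0.1751, 0.2338]
tool_rot: [0.158, 0.987, -0.002, 0.002]
ft_force: [1.7, -0.5, -0.3]
grip_width: 0.0851
grasp_force: 0.0
[(0.93, [204.0, 208.0], [0.3897, -0.1894, 0.005]), (0.69, [161.0, 219.0], [0.3665, -0.2924, 0.005])] [(0.59, [408.0, 260.0], [0.3936, -0.2038, 0.005])]
```

View pics/s3c.png

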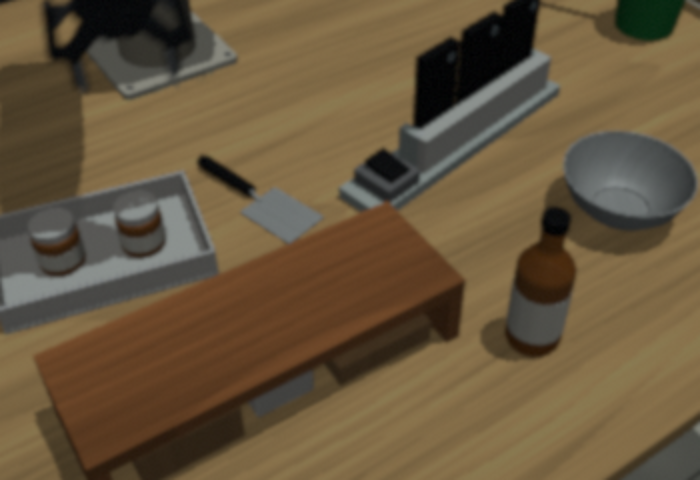

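Two jars stand upright in the caddy (crop 55,240 and 138,225), and none are left in front of the riser. On to the handhelds.

```bash
python3 -m creep '[0.036,0.395,0.036,-1.05,0.085,0.036,0.395,0.036,-1.05,0.085,0.036,0.395,0.036,-1.05,0.085,0.036,0.395,0.036,-1.05,0.085,0.036,0.395,0.036,-1.05,0.085,0.036,0.395,0.036,-1.05,0.085,0.036,0.395,0.036,-1.05,0.085,0.036,0.395,0.036,-1.05,0.085,0.036,0.395,0.036,-1.05,0.085,0.036,0.395,0.036,-1.05,0.085]'
python3 -m creep '[0,0,0,0,0.085,0,0,0,0,0.085]'
cat > hh.py <<'E'
from h import *
o=bot.get_obs(); q=o['tool_rot']; print(o['eef_pos'],'close deg',np.degrees(np.arctan2(2*q[1]**2-1,2*q[0]*q[1])),o['joint_pos'].round(2))
n='w%.1f.png'%o['clock']; c=cam('wrist',n); print(n)
for t,z in (('bay2',.018),('rail',0),('handheld1',.018),('rocker_front',.045),('riser',0)): print(t,find(c,'wrist',t,z,o))
E
python3 hh.py
```

```text
clock: 12.23
eef_pos: [0.4359, 0.1778, 0.2599]
tool_rot: [0.629, 0.777, -0.002, -0.001]
ft_force: [1.3, -0.6, -1.3]
grip_width: 0.0847
grasp_force: 0.0
clock: 12.4
eef_pos: [0.4361, 0.1784, 0.2597]
tool_rot: [0.625, 0.781, -0.002, -0.001]
ft_force: [-0.4, -0.5, -1.1]
grip_width: 0.0846
grasp_force: 0.0
[0.43605903 0.17836973 0.2596988 ] close deg 12.63234009851923 [ 0.39  0.18 -0.    1.4  -0.    1.74]
w12.4.png
bay2 [(0.82, [341.0, 78.0], [0.4362, 0.2902, 0.018])]
rail [(0.96, [341.0, 109.0], [0.4468, 0.2523, 0.0])]
handheld1 [(0.78, [340.0, 148.0], [0.4554, 0.2045, 0.018]), (0.64, [342.0, 7.0], [0.4176, 0.3808, 0.018])]
rocker_front [(0.68, [332.0, 232.0], [0.4674, 0.1027, 0.045])]
riser []
```

View pics/w12.4.png

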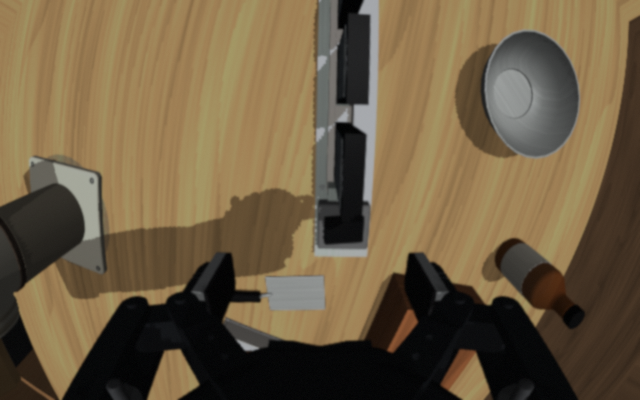

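```bash
cat > ov.py <<'E'
from h import *
from scipy.spatial.transform import Rotation as Ro
def proj(c,o,P):
    T=np.array(c['T_tool_cam']);R=Ro.from_quat(o['tool_rot']).as_matrix()
    Rc=R@T[:3,:3]; t=np.array(o['eef_pos'])+R@T[:3,3]
    d=(np.atleast_2d(P)-t)@Rc; th=np.arctan2(np.hypot(d[:,0],d[:,1]),d[:,2]); k=th/np.hypot(d[:,0],d[:,1])
    K=np.array(c['camera_matrix']); return np.c_[K[0,0]*d[:,0]*k+K[0,2],K[1,1]*d[:,1]*k+K[1,2]]
def railP(pose,P):
    x,y,a=pose; P=np.atleast_2d(P).astype(float); R=np.array([[np.cos(a),-np.sin(a)],[np.sin(a),np.cos(a)]])
    return np.c_[P[:,:2]@R.T+[x,y],P[:,2]]
E
python3 - <<'E'
from ov import *
o=bot.get_obs(); c=cam('wrist','w2.png'); im=cv2.imread('pics/w2.png')
im=np.clip(255*(im/255.)**.5,0,255).astype(np.uint8)
a=np.radians(11.8); b=np.array([.4357,.2920]); x,y=b-np.array([-np.sin(a),np.cos(a)])*.04; pose=(x,y,a); print(pose)
S=4; x0,y0,x1,y1=270,60,420,200; im=cv2.resize(im[y0:y1,x0:x1],None,fx=S,fy=S,interpolation=2)
def poly(P,col): 
    p=proj(c,o,railP(pose,P)); cv2.polylines(im,[np.int32((p-[x0,y0]+.5)*S)],True,col,1)
for yb in(-.05,.04):
    for z in(.178,): poly([[sx*.008,yb+sy*.034,z] for sx,sy in((1,1),(1,-1),(-1,-1),(-1,1))],(0,0,255))
poly([[-.031,.2,.004],[-.031,-.2,.004],[.043,-.2,.004],[.043,.2,.004]],(255,0,0))
poly([[.009,.18,.072],[.009,-.1,.072],[.031,-.1,.072],[.031,.18,.072]],(0,255,0))
cv2.imwrite('pics/w2o.png',im)
E
```

```text
(np.float64(0.4438798420736716), np.float64(0.25284530444953257), np.float64(0.2059488517353309))
```

View pics/w2o.png

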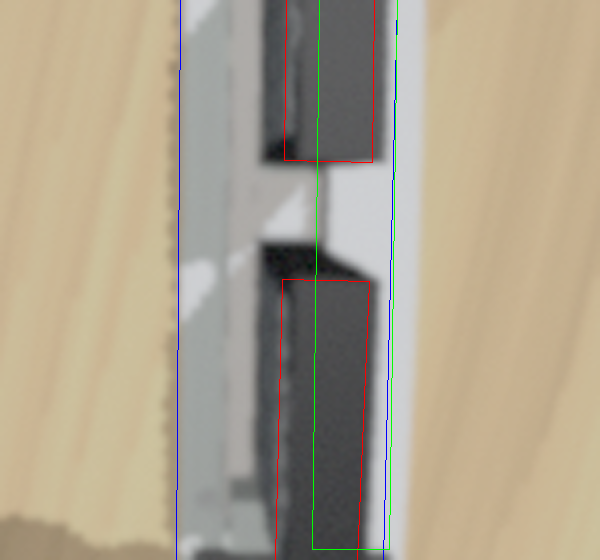

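```bash
python3 -m creep '[0.02,0.026,0,-0.014,0.06,0.02,0.026,0,-0.014,0.06,0.02,0.026,-0.04,-0.014,0.06,0.02,0.026,-0.08,-0.014,0.06,0.02,0.026,-0.11,-0.014,0.06,0.02,0.026,-0.128,-0.014,0.06,0.02,0.026,-0.128,-0.014,0.06,0.02,0.026,-0.128,-0.014,0.05,0.02,0.026,-0.128,-0.014,0.04]'
python3 -m creep '[0,0,0,0,0.03,0,0,0,0,0.026,0,0,0,0,0.022,0,0,0,0,0.019,0,0,0,0,0.016,0,0,0,0,0.013,0,0,0,0,0.01,0,0,0,0,0.01]'
```

```text
clock: 13.5
eef_pos: [0.4581, 0.2035, 0.1357]
tool_rot: [0.633, 0.774, 0.001, 0.001]
ft_force: [0.2, -0.1, 0.6]
grip_width: 0.0404
grasp_force: 0.0
clock: 14.17
eef_pos: [0.4571, 0.2037, 0.1349]
tool_rot: [0.632, 0.775, 0.001, 0.0]
ft_force: [-1.0, -0.7, 5.4]
grip_width: 0.0153
grasp_force: 59.4
```

```bash
python3 -m creep '[0,0,0.006,0,0.01,0,0,0.012,0,0.01,0,0,0.018,0,0.01,0,0,0.024,0,0.01,0,0,0.03,0,0.01,0,0,0.04,0,0.01,0,0,0.055,0,0.01,0,0,0.075,0,0.01,0,0,0.1,0,0.01,0,0,0.115,0,0.01]'
python3 -m creep '[0,0,0,0,0.01,0,0,0,0,0.01]'; python3 hh.py
```

```text
clock: 15.0
eef_pos: [0.4581, 0.2039, 0.2529]
tool_rot: [0.632, 0.775, 0.002, 0.001]
ft_force: [0.1, 0.7, -3.1]
grip_width: 0.0153
grasp_force: 61.6
clock: 15.17
eef_pos: [0.4579, 0.2038, 0.2506]
tool_rot: [0.632, 0.775, 0.002, 0.001]
ft_force: [0.5, -0.5, -3.8]
grip_width: 0.0154
grasp_force: 61.6
[0.45786195 0.20379608 0.25064004] close deg 11.540445254121916 [ 0.42  0.23  0.04  1.38 -0.    1.79]
w15.2.png
bay2 [(0.58, [315.0, 89.0], [0.4348, 0.2955, 0.018])]
rail [(0.87, [320.0, 123.0], [0.4489, 0.2553, 0.0])]
handheld1 [(0.96, [317.0, 191.0], [0.4614, 0.1717, 0.018]), (0.91, [314.0, 21.0], [0.4164, 0.3786, 0.018]), (0.74, [318.0, 95.0], [0.4389, 0.2888, 0.018])]
rocker_front []
riser []
```

```bash
python3 -m creep '[0.006,-0.04,0,-0.03,0.01,0.012,-0.08,0,-0.06,0.01,0.018,-0.12,0,-0.1,0.01,0.025,-0.16,0,-0.14,0.01,0.032,-0.2,0,-0.18,0.01,0.038,-0.24,0,-0.227,0.01,0.044,-0.28,0,-0.227,0.01,0.05,-0.32,0,-0.227,0.01,0.056,-0.36,0,-0.227,0.01,0.06,-0.39,0,-0.227,0.01]'
python3 -m creep '[0.006,-0.03,0,0,0.01,0.012,-0.06,0,0,0.01,0.016,-0.085,0,0,0.01,0.016,-0.093,0,0,0.01,0.016,-0.093,0,0,0.01,0.016,-0.093,0,0,0.01]'
python3 hh.py
```

```text
clock: 16.3
eef_pos: [0.5167, -0.1898, 0.2482]
tool_rot: [0.717, 0.697, -0.001, -0.0]
ft_force: [0.8, 0.0, -2.5]
grip_width: 0.0153
grasp_force: 61.5
clock: 16.8
eef_pos: [0.5324, -0.2793, 0.248]
tool_rot: [0.716, 0.698, -0.0, -0.001]
ft_force: [0.2, -0.1, -3.4]
grip_width: 0.0152
grasp_force: 61.5
[ 0.53243952 -0.2792816   0.24804537] close deg -1.5099398191446727 [-0.48  0.44  0.34  1.47  0.    1.11]
w16.8.png
bay2 []
rail []
handheld1 [(0.63, [318.0, 192.0], [0.5293, -0.3107, 0.018])]
rocker_front []
riser []
```

Overlay the expected riser top outline to check its pose.

```bash
python3 - <<'E'
from ov import *
o=bot.get_obs(); c=cam('wrist','w3.png'); im=cv2.imread('pics/w3.png')
im=np.clip(255*(im/255.)**.6,0,255).astype(np.uint8)
p=(.572,-.169,-.0251)
for z,col in((.095,(0,255,0)),(0,(255,0,0))):
    P=np.array([[0,t,z] for t in np.linspace(-.21,.21,40)]); cv2.polylines(im,[np.int32(proj(c,o,railP(p,P)))],False,col,1)
cv2.imwrite('pics/w3o.png',cv2.resize(im[0:330,180:560],(690,600)))
E
```

```text
(no output)
```

View pics/w3o.png

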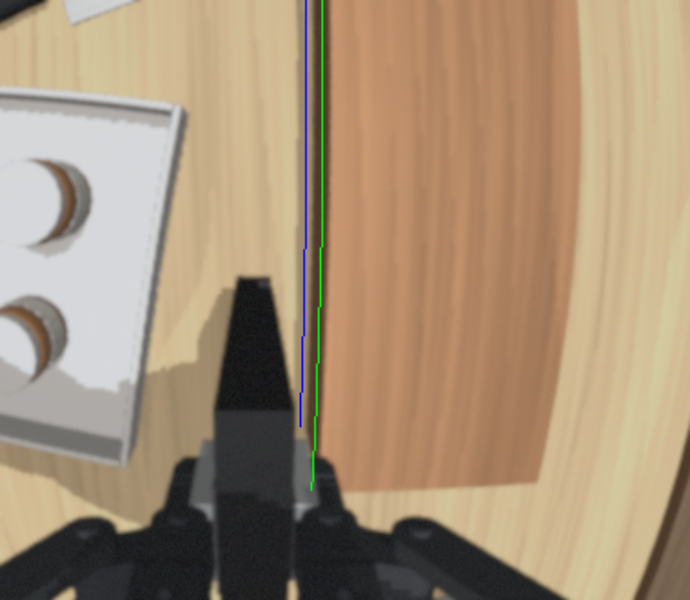

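```bash
python3 -m creep '[0,0,-0.04,0,0.01,0,0,-0.08,0,0.01,0,0,-0.11,0,0.01,0,0,-0.123,0,0.01,0,0,-0.126,0,0.01,0,0,-0.128,0,0.01,0,0,-0.13,0,0.01,0,0,-0.13,0,0.01]'
```

```text
clock: 17.82
eef_pos: [0.5341, -0.28, 0.1207]
tool_rot: [0.716, 0.698, 0.001, 0.002]
ft_force: [0.2, 0.4, -2.9]
grip_width: 0.0155
grasp_force: 61.4
```

```bash
python3 -m creep '[0,0,-0.002,0,0.01,0,0,-0.004,0,0.01,0,0,-0.005,0,0.01,0,0,-0.005,0,0.01]'
```

```text
clock: 18.15
eef_pos: [0.5342, -0.2801, 0.1171]
tool_rot: [0.716, 0.698, 0.001, 0.002]
ft_force: [-1.8, 1.2, 5.4]
grip_width: 0.0151
grasp_force: 62.9
```

```bash
python3 -m creep '[0,0,0.003,0,0.016,0,0,0.003,0,0.02,0,0,0.003,0,0.025,0,0,0.003,0,0.03,0,0,0.003,0,0.035,0,0,0.003,0,0.04,0,0,0.003,0,0.045,0,0,0.003,0,0.045]'
python3 -m creep '[0.006,0,0.003,0,0.045,0.011,0,0.003,0,0.045,0.015,0,0.003,0,0.045,0.018,0,0.003,0,0.045,0.021,0,0.003,0,0.045,0.024,0,0.003,0,0.045,0.027,0,0.003,0,0.045,0.03,0,0.003,0,0.045,0.033,0,0.003,0,0.045,0.035,0,0.003,0,0.045]'
python3 hh.py
```

```text
clock: 18.82
eef_pos: [0.5329, -0.2795, 0.1169]
tool_rot: [0.716, 0.698, -0.0, -0.0]
ft_force: [-0.4, -0.7, 0.4]
grip_width: 0.0451
grasp_force: 0.0
clock: 19.65
eef_pos: [0.5683, -0.2795, 0.12]
tool_rot: [0.716, 0.698, 0.0, 0.0]
ft_force: [-1.0, -1.0, -0.4]
grip_width: 0.045
grasp_force: 0.0
[ 0.56833863 -0.27953589  0.12003087] close deg -1.456364842465624 [-0.46  0.57  0.2   1.21  0.    1.14]
w19.6.png
bay2 []
rail []
handheld1 [(0.75, [281.0, 188.0], [0.5372, -0.2703, 0.018])]
rocker_front []
riser [(0.86, [326.0, 65.0], [0.5763, -0.1696, 0.0])]
```

```bash
python3 -m creep '[0.003,0,0,0,0.045,0.006,0,0,0,0.045,0.009,0,0,0,0.045,0.009,0,0,0,0.045]'
python3 - <<'E'
import cv2
from h import *
c=cam('wrist','w4.png'); im=cv2.imread('pics/w4.png'); im=np.clip(255*(im/255.)**.6,0,255).astype(np.uint8)
cv2.imwrite('pics/w4o.png',cv2.resize(im[80:330,180:480],(600,500)))
E
```

```text
clock: 20.28
eef_pos: [0.5776, -0.2796, 0.12]
tool_rot: [0.716, 0.698, 0.0, 0.0]
ft_force: [0.1, -0.3, -0.4]
grip_width: 0.0447
grasp_force: 0.0
```

View pics/w4o.png

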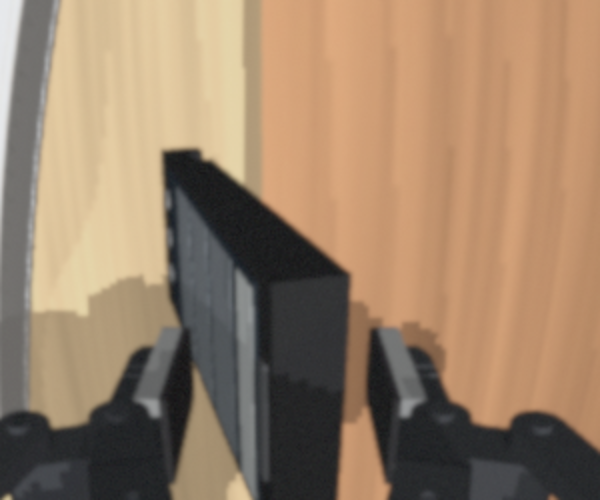

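```bash
python3 -m creep '[0,0,0.02,0,0.05,0,0,0.06,0,0.06,0,0,0.1,0,0.06,-0.01,0.03,0.13,0,0.06,-0.018,0.07,0.135,0.03,0.06,-0.027,0.11,0.135,0.06,0.06,-0.036,0.15,0.135,0.09,0.06,-0.046,0.19,0.135,0.12,0.06,-0.056,0.23,0.135,0.15,0.06,-0.066,0.27,0.135,0.18,0.06]'
python3 -m creep '[-0.01,0.04,0,0.03,0.06,-0.02,0.08,0,0.05,0.06,-0.03,0.12,0,0.05,0.06,-0.04,0.16,0,0.05,0.06,-0.05,0.2,0,0.05,0.06,-0.06,0.24,0,0.05,0.06,-0.07,0.28,0,0.05,0.06,-0.074,0.302,0,0.05,0.06,-0.074,0.302,0,0.05,0.06,-0.074,0.302,0,0.05,0.06]'
python3 hh.py
```

```text
clock: 21.17
eef_pos: [0.51, -0.0079, 0.2553]
tool_rot: [0.65, 0.76, 0.0, 0.0]
ft_force: [0.2, 1.4, 0.1]
grip_width: 0.0595
grasp_force: 0.0
clock: 22.0
eef_pos: [0.4363, 0.2935, 0.2548]
tool_rot: [0.63, 0.777, -0.0, 0.0]
ft_force: [-0.5, -0.6, 0.1]
grip_width: 0.0602
grasp_force: 0.0
[0.43630676 0.29348995 0.25480779] close deg 11.890463463374624 [ 0.59  0.28  0.12  1.41 -0.    1.96]
w22.0.png
bay2 [(0.84, [321.0, 165.0], [0.4377, 0.2939, 0.018])]
rail [(0.91, [317.0, 195.0], [0.4422, 0.2494, 0.0])]
handheld1 [(0.89, [319.0, 95.0], [0.418, 0.3786, 0.018]), (0.64, [320.0, 172.0], [0.4388, 0.2853, 0.018])]
rocker_front [(0.63, [313.0, 308.0], [0.4682, 0.099, 0.045])]
riser []
```

```bash
python3 -m creep '[0.001,-0.001,-0.04,0,0.06,0.001,-0.001,-0.08,0,0.06,0.001,-0.001,-0.105,0,0.06,0.001,-0.001,-0.119,0,0.06,0.001,-0.001,-0.119,0,0.05,0.001,-0.001,-0.119,0,0.04,0.001,-0.001,-0.119,0,0.03,0.001,-0.001,-0.119,0,0.026,0.001,-0.001,-0.119,0,0.022,0.001,-0.001,-0.119,0,0.019]'
python3 -m creep '[0,0,0,0,0.016,0,0,0,0,0.013,0,0,0,0,0.01,0,0,0,0,0.01,0,0,0,0,0.01,0,0,0,0,0.01]'
```

```text
clock: 23.13
eef_pos: [0.4387, 0.2919, 0.1373]
tool_rot: [0.631, 0.776, 0.001, 0.0]
ft_force: [-0.6, 0.0, -0.2]
grip_width: 0.0192
grasp_force: 0.0
clock: 23.63
eef_pos: [0.4386, 0.2919, 0.137]
tool_rot: [0.631, 0.776, 0.001, 0.0]
ft_force: [-0.1, -0.1, 6.0]
grip_width: 0.0154
grasp_force: 59.5
```

```bash
python3 -m creep '[0,0,0.006,0,0.01,0,0,0.012,0,0.01,0,0,0.018,0,0.01,0,0,0.024,0,0.01,0,0,0.03,0,0.01,0,0,0.04,0,0.01,0,0,0.055,0,0.01,0,0,0.075,0,0.01,0,0,0.1,0,0.01,0,0,0.115,0,0.01]'
python3 -m creep '[0,0,0,0,0.01,0,0,0,0,0.01]'
```

```text
clock: 24.47
eef_pos: [0.4384, 0.2918, 0.2547]
tool_rot: [0.631, 0.776, 0.002, 0.0]
ft_force: [0.7, -0.0, -1.6]
grip_width: 0.0152
grasp_force: 59.9
clock: 24.63
eef_pos: [0.4385, 0.2918, 0.2525]
tool_rot: [0.631, 0.776, 0.002, 0.0]
ft_force: [-0.3, -0.1, -4.1]
grip_width: 0.0156
grasp_force: 59.9
```

```bash
python3 -m creep '[0.008,-0.04,0,-0.03,0.01,0.016,-0.08,0,-0.06,0.01,0.025,-0.12,0,-0.1,0.01,0.033,-0.16,0,-0.14,0.01,0.042,-0.2,0,-0.18,0.01,0.05,-0.24,0,-0.231,0.01,0.058,-0.28,0,-0.231,0.01,0.067,-0.32,0,-0.231,0.01,0.075,-0.36,0,-0.231,0.01,0.083,-0.4,0,-0.231,0.01]'
python3 -m creep '[0.01,-0.04,0,0,0.01,0.014,-0.062,0,0,0.01,0.014,-0.062,0,0,0.01,0.014,-0.062,0,0,0.01,0.014,-0.062,0,0,0.01]'
```

```text
clock: 25.47
eef_pos: [0.5199, -0.1104, 0.2495]
tool_rot: [0.716, 0.698, -0.001, -0.001]
ft_force: [1.0, 0.5, -3.5]
grip_width: 0.0155
grasp_force: 59.7
clock: 25.88
eef_pos: [0.534, -0.17, 0.2496]
tool_rot: [0.716, 0.698, -0.001, -0.002]
ft_force: [0.2, 0.5, -2.2]
grip_width: 0.0155
grasp_force: 59.7
```

Lower until contact (expected at TCP z ≈ 0.119).

```bash
python3 -m creep '[0,0,-0.04,0,0.01,0,0,-0.08,0,0.01,0,0,-0.11,0,0.01,0,0,-0.123,0,0.01,0,0,-0.127,0,0.01,0,0,-0.13,0,0.01,0,0,-0.132,0,0.01,0,0,-0.133,0,0.01,0,0,-0.133,0,0.01]'
```

```text
clock: 26.63
eef_pos: [0.536, -0.1706, 0.1195]
tool_rot: [0.716, 0.698, 0.001, 0.001]
ft_force: [-0.0, -0.2, -3.1]
grip_width: 0.0153
grasp_force: 59.6
```

```bash
python3 -m creep '[0,0,-0.001,0,0.01,0,0,-0.002,0,0.01,0,0,-0.003,0,0.01,0,0,-0.003,0,0.01]'
```

```text
clock: 26.97
eef_pos: [0.5363, -0.1707, 0.1192]
tool_rot: [0.716, 0.698, 0.001, 0.002]
ft_force: [-4.0, 3.0, 12.9]
grip_width: 0.0151
grasp_force: 62.1
```

```bash
python3 -m creep '[0,0,0.003,0,0.016,0,0,0.003,0,0.02,0,0,0.003,0,0.025,0,0,0.003,0,0.03,0,0,0.003,0,0.035,0,0,0.003,0,0.04,0,0,0.003,0,0.045,0,0,0.003,0,0.045]'
python3 -m creep '[0.006,0,0.003,0,0.045,0.011,0,0.003,0,0.045,0.015,0,0.003,0,0.045,0.018,0,0.003,0,0.045,0.021,0,0.003,0,0.045,0.024,0,0.003,0,0.045,0.027,0,0.003,0,0.045,0.03,0,0.003,0,0.045,0.033,0,0.003,0,0.045,0.036,0,0.003,0,0.045]'
python3 -m creep '[0.003,0,0,0,0.045,0.006,0,0,0,0.045,0.008,0,0,0,0.045,0.008,0,0,0,0.045]'
python3 - <<'E'
import cv2
from h import *
c=cam('wrist','w5.png'); im=cv2.imread('pics/w5.png'); im=np.clip(255*(im/255.)**.6,0,255).astype(np.uint8)
cv2.imwrite('pics/w5o.png',cv2.resize(im[80:330,180:480],(600,500)))
E
```

```text
clock: 27.63
eef_pos: [0.5349, -0.1706, 0.1178]
tool_rot: [0.716, 0.698, -0.0, -0.0]
ft_force: [0.2, -0.5, -0.3]
grip_width: 0.045
grasp_force: 0.0
clock: 28.47
eef_pos: [0.5712, -0.1705, 0.121]
tool_rot: [0.716, 0.698, -0.0, -0.0]
ft_force: [-0.4, 0.3, -0.4]
grip_width: 0.0449
grasp_force: 0.0
clock: 28.8
eef_pos: [0.5794, -0.1706, 0.121]
tool_rot: [0.716, 0.698, 0.0, 0.0]
ft_force: [0.3, 0.2, -0.1]
grip_width: 0.0452
grasp_force: 0.0
```

View pics/w5o.png

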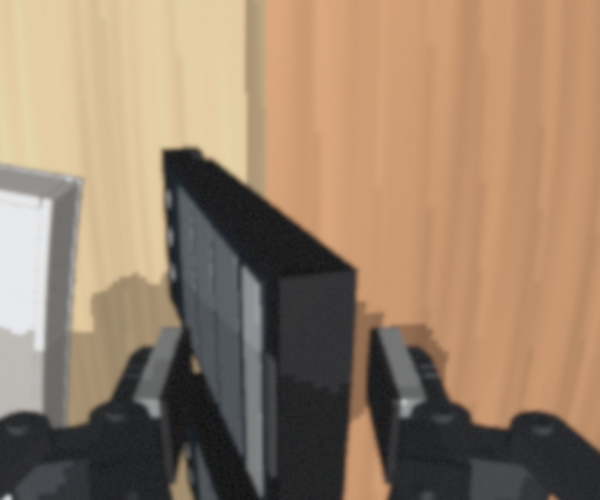

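The second handheld leans square against the riser edge, and the fingers are clear of it. Now the third.

```bash
python3 -m creep '[0,0,0.02,0,0.05,0,0,0.06,0,0.06,0,0,0.1,0,0.06,-0.01,0.03,0.13,0,0.06,-0.02,0.07,0.135,0.03,0.06,-0.032,0.11,0.135,0.06,0.06,-0.044,0.15,0.135,0.09,0.06,-0.056,0.19,0.135,0.12,0.06,-0.068,0.23,0.135,0.15,0.06,-0.08,0.27,0.135,0.18,0.06]'
python3 -m creep '[-0.012,0.04,0,0.03,0.06,-0.024,0.08,0,0.05,0.06,-0.036,0.12,0,0.05,0.06,-0.048,0.16,0,0.05,0.06,-0.06,0.2,0,0.05,0.06,-0.07,0.24,0,0.05,0.06,-0.08,0.28,0,0.05,0.06,-0.08,0.282,0,0.05,0.06,-0.08,0.282,0,0.05,0.06,-0.08,0.282,0,0.05,0.06]'
python3 hh.py
```

```text
clock: 29.68
eef_pos: [0.4984, 0.0992, 0.2564]
tool_rot: [0.65, 0.76, 0.0, 0.0]
ft_force: [0.1, 0.4, -0.5]
grip_width: 0.0604
grasp_force: 0.0
clock: 30.52
eef_pos: [0.4191, 0.3794, 0.2558]
tool_rot: [0.631, 0.776, -0.001, 0.0]
ft_force: [0.2, -0.6, -0.3]
grip_width: 0.0599
grasp_force: 0.0
[0.4191254  0.37943518 0.25580127] close deg 11.711009728883864 [ 0.74  0.37  0.24  1.45 -0.    2.1 ]
w30.5.png
bay2 [(0.56, [320.0, 231.0], [0.438, 0.2924, 0.018])]
rail [(0.85, [320.0, 250.0], [0.4455, 0.2554, 0.0])]
handheld1 [(0.63, [318.0, 163.0], [0.4168, 0.3822, 0.018])]
rocker_front []
riser []
```

```bash
python3 -m creep '[-0.001,0.001,-0.04,0,0.06,-0.001,0.001,-0.08,0,0.06,-0.001,0.001,-0.105,0,0.06,-0.001,0.001,-0.12,0,0.06,-0.001,0.001,-0.12,0,0.05,-0.001,0.001,-0.12,0,0.04,-0.001,0.001,-0.12,0,0.03,-0.001,0.001,-0.12,0,0.026,-0.001,0.001,-0.12,0,0.022,-0.001,0.001,-0.12,0,0.019]'
python3 -m creep '[0,0,0,0,0.016,0,0,0,0,0.013,0,0,0,0,0.01,0,0,0,0,0.01,0,0,0,0,0.01,0,0,0,0,0.01]'
```

```text
clock: 31.65
eef_pos: [0.4191, 0.3812, 0.1375]
tool_rot: [0.632, 0.775, 0.001, 0.0]
ft_force: [1.0, -0.4, 0.7]
grip_width: 0.0189
grasp_force: 0.0
clock: 32.15
eef_pos: [0.4192, 0.3812, 0.1372]
tool_rot: [0.632, 0.775, 0.001, 0.0]
ft_force: [0.7, 0.4, 5.3]
grip_width: 0.0155
grasp_force: 59.2
```

```bash
python3 -m creep '[0,0,0.006,0,0.01,0,0,0.012,0,0.01,0,0,0.018,0,0.01,0,0,0.024,0,0.01,0,0,0.03,0,0.01,0,0,0.04,0,0.01,0,0,0.055,0,0.01,0,0,0.075,0,0.01,0,0,0.1,0,0.01,0,0,0.115,0,0.01]'
python3 -m creep '[0,0,0,0,0.01,0,0,0,0,0.01]'
```

```text
clock: 32.98
eef_pos: [0.4183, 0.3809, 0.2548]
tool_rot: [0.631, 0.775, 0.001, -0.0]
ft_force: [0.7, 0.5, -1.6]
grip_width: 0.0158
grasp_force: 60.0
clock: 33.15
eef_pos: [0.4185, 0.381, 0.2527]
tool_rot: [0.632, 0.775, 0.001, -0.0]
ft_force: [-0.2, -0.2, -4.0]
grip_width: 0.0154
grasp_force: 60.0
```

```bash
python3 -m creep '[0.011,-0.04,0,-0.03,0.01,0.022,-0.08,0,-0.06,0.01,0.033,-0.12,0,-0.1,0.01,0.044,-0.16,0,-0.14,0.01,0.055,-0.2,0,-0.18,0.01,0.065,-0.24,0,-0.229,0.01,0.076,-0.28,0,-0.229,0.01,0.087,-0.32,0,-0.229,0.01,0.098,-0.36,0,-0.229,0.01,0.109,-0.4,0,-0.229,0.01]'
python3 -m creep '[0.01,-0.041,0,0,0.01,0.01,-0.041,0,0,0.01,0.01,-0.041,0,0,0.01,0.01,-0.041,0,0,0.01]'
python3 hh.py | head -1
```

```text
clock: 33.98
eef_pos: [0.5263, -0.0212, 0.2495]
tool_rot: [0.716, 0.698, -0.001, -0.001]
ft_force: [0.2, 0.4, -2.2]
grip_width: 0.0151
grasp_force: 59.9
clock: 34.32
eef_pos: [0.5363, -0.0602, 0.2496]
tool_rot: [0.716, 0.698, -0.001, -0.002]
ft_force: [0.1, 0.0, -2.7]
grip_width: 0.0153
grasp_force: 59.9
[ 0.53632478 -0.06023252  0.24961857] close deg -1.5180028874609957 [-0.11  0.32  0.16  1.41  0.    1.49]
```

```bash
python3 -m creep '[0,0,-0.04,0,0.01,0,0,-0.08,0,0.01,0,0,-0.11,0,0.01,0,0,-0.123,0,0.01,0,0,-0.128,0,0.01,0,0,-0.131,0,0.01,0,0,-0.133,0,0.01,0,0,-0.134,0,0.01,0,0,-0.135,0,0.01,0,0,-0.135,0,0.01]'
```

```text
clock: 35.45
eef_pos: [0.5383, -0.0601, 0.1192]
tool_rot: [0.716, 0.698, 0.001, 0.001]
ft_force: [-4.7, 1.3, 7.5]
grip_width: 0.0152
grasp_force: 61.4
```

```bash
python3 -m creep '[0,0,0.002,0,0.016,0,0,0.002,0,0.02,0,0,0.002,0,0.025,0,0,0.002,0,0.03,0,0,0.002,0,0.035,0,0,0.002,0,0.04,0,0,0.002,0,0.045,0,0,0.002,0,0.045]'
python3 -m creep '[0.006,0,0.003,0,0.045,0.011,0,0.003,0,0.045,0.015,0,0.003,0,0.045,0.018,0,0.003,0,0.045,0.021,0,0.003,0,0.045,0.024,0,0.003,0,0.045,0.027,0,0.003,0,0.045,0.03,0,0.003,0,0.045,0.033,0,0.003,0,0.045,0.036,0,0.003,0,0.045]'
python3 -m creep '[0.003,0,0,0,0.045,0.006,0,0,0,0.045,0.008,0,0,0,0.045,0.008,0,0,0,0.045]'
python3 -m creep '[0,0,0.02,0,0.05,0,0,0.06,0,0.05,0,0,0.1,0,0.05,-0.01,0.03,0.11,0,0.05,-0.02,0.07,0.11,0.03,0.04,-0.03,0.11,0.11,0.06,0.02,-0.04,0.14,0.11,0.12,0.001,-0.05,0.14,0.11,0.18,0.001,-0.05,0.14,0.11,0.231,0.001,-0.05,0.14,0.11,0.231,0.001]'
python3 hh.py
python3 - <<'E'
from h import *
c=cam('scene','s6.png'); print(find(c,'scene','rocker_front',.045),find(c,'scene','jar1',.005))
t=cam('top','t6.png'); print(find(t,'top','rocker_front',.045),find(t,'top','handheld1',0))
a=cv2.imread('pics/s6.png')[90:330,130:480];b=cv2.imread('pics/w36.9.png') 
cv2.imwrite('pics/s6c.png',cv2.resize(a,(700,480)))
E
```

```text
clock: 36.12
eef_pos: [0.5375, -0.0604, 0.1179]
tool_rot: [0.716, 0.698, -0.0, -0.0]
ft_force: [0.6, -0.0, -0.3]
grip_width: 0.045
grasp_force: 0.0
clock: 36.95
eef_pos: [0.5737, -0.0604, 0.121]
tool_rot: [0.716, 0.698, -0.0, -0.0]
ft_force: [1.1, 1.0, 0.1]
grip_width: 0.0451
grasp_force: 0.0
clock: 37.28
eef_pos: [0.582, -0.0604, 0.121]
tool_rot: [0.716, 0.698, 0.0, 0.0]
ft_force: [0.7, 0.9, -0.9]
grip_width: 0.045
grasp_force: 0.0
clock: 38.12
eef_pos: [0.5308, 0.0805, 0.2314]
tool_rot: [0.63, 0.777, 0.0, 0.0]
ft_force: [0.1, -0.4, -0.5]
grip_width: 0.0009
grasp_force: 0.0
[0.53081342 0.08053854 0.23138014] close deg 11.929757651276375 [ 0.15  0.31  0.1   1.36 -0.    1.51]
w38.1.png
bay2 []
rail []
handheld1 []
rocker_front [(0.69, [263.0, 143.0], [0.4643, 0.1029, 0.045])]
riser []
[(0.68, [319.0, 165.0], [0.4518, 0.118, 0.045])] [(0.98, [202.0, 210.0], [0.3919, -0.1971, 0.005]), (0.85, [161.0, 217.0], [0.3609, -0.2908, 0.005])]
[] [(0.88, [397.0, 211.0], [0.5344, -0.1748, 0.0]), (0.73, [357.0, 209.0], [0.5415, -0.0582, 0.0])][ WARN:0@5.378] global loadsave.cpp:275 findDecoder imread_('pics/w36.9.png'): can't open/read file: check file path/integrity
```

View pics/s6c.png

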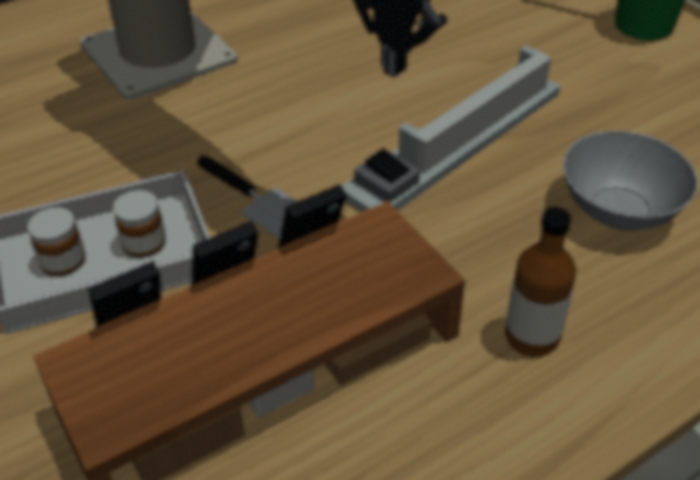

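```bash
python3 - <<'E'
from ov import *
im=cv2.imread('pics/w38.1.png'); im=np.clip(255*(im/255.)**.6,0,255).astype(np.uint8)
S=4;x0,y0=220,90; cr=cv2.resize(im[y0:y0+130,x0:x0+150],None,fx=S,fy=S,interpolation=2)
o=bot.get_obs(); c=cam('wrist'); 
for P,col in(([-.012,-.147,.045],(0,0,255)),([.006,-.147,.042],(0,255,0)),([-.018,-.147,.045],(255,0,0))):
    p=proj(c,o,railP((.4455,.2532,np.radians(11.8)),P))[0]; cv2.circle(cr,tuple(int(v) for v in (p-[x0,y0]+.5)*S),4,col,-1)
cv2.imwrite('pics/sw.png',cr)
E
```

```text
(no output)
```

View pics/sw.png

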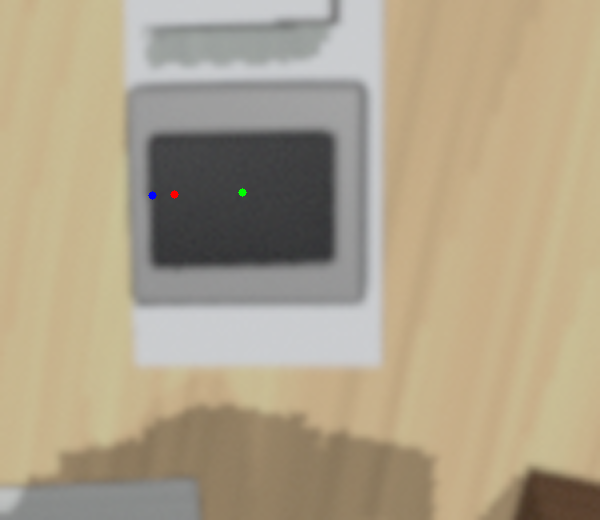

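```bash
python3 -m creep '[-0.04,0.01,0,0,0.05,-0.08,0.019,0,0,0.05,-0.097,0.019,0,0,0.05,-0.097,0.019,-0.04,0,0.05,-0.097,0.019,-0.08,0,0.05,-0.097,0.019,-0.12,0,0.05,-0.097,0.019,-0.155,0,0.05,-0.097,0.019,-0.175,0,0.05,-0.097,0.019,-0.175,0,0.05,-0.097,0.019,-0.175,0,0.05]'
python3 -m creep '[0,0,-0.002,0,0.05,0,0,-0.004,0,0.05,0,0,-0.006,0,0.05,0,0,-0.008,0,0.05,0,0,-0.01,0,0.05,0,0,-0.01,0,0.05]'
```

```text
clock: 39.6
eef_pos: [0.4337, 0.0985, 0.0556]
tool_rot: [0.631, 0.776, -0.001, -0.001]
ft_force: [0.3, -0.2, 1.0]
grip_width: 0.0498
grasp_force: 0.0
clock: 40.1
eef_pos: [0.4348, 0.0987, 0.0463]
tool_rot: [0.631, 0.776, 0.0, 0.0]
ft_force: [-0.2, -0.5, 1.0]
grip_width: 0.0499
grasp_force: 0.5
```

```bash
python3 -m creep '[0,0,-0.002,0,0.05,0,0,-0.004,0,0.05,0,0,-0.005,0,0.05,0,0,-0.005,0,0.05]'
python3 -m creep '[0,0,-0.002,0,0.05,0,0,-0.003,0,0.05,0,0,-0.003,0,0.05]'
python3 -m creep '[0,0,-0.002,0,0.05,0,0,-0.002,0,0.05]'
```

```text
clock: 40.43
eef_pos: [0.4347, 0.0987, 0.0434]
tool_rot: [0.631, 0.776, 0.001, 0.001]
ft_force: [-7.9, -2.2, 23.0]
grip_width: 0.0497
grasp_force: 11.8
clock: 40.68
eef_pos: [0.435, 0.0987, 0.0428]
tool_rot: [0.631, 0.776, 0.001, 0.001]
ft_force: [-14.5, -2.9, 43.6]
grip_width: 0.0497
grasp_force: 23.1
clock: 40.85
eef_pos: [0.4351, 0.0988, 0.0425]
tool_rot: [0.631, 0.776, 0.002, 0.001]
ft_force: [-20.9, -4.2, 58.7]
grip_width: 0.0498
grasp_force: 30.8
```

```bash
python3 -m creep '[0,0,0.01,0,0.05,0,0,0.05,0,0.05,0,0,0.09,0,0.05,0,0,0.13,0,0.05,0.04,-0.02,0.17,0,0.05,0.08,-0.02,0.185,0,0.05,0.095,-0.02,0.185,0,0.05,0.095,-0.02,0.185,0,0.05]'
python3 - <<'E'
from h import *
o=bot.get_obs(); print(o['eef_pos'],o['ft_force'])
c=cam('wrist','w8.png'); im=cv2.imread('pics/w8.png'); im=np.clip(255*(im/255.)**.6,0,255).astype(np.uint8)
a=cv2.resize(im[90:220,220:370],(600,520),interpolation=2)
c=cam('scene','s8.png'); im=cv2.imread('pics/s8.png'); old=cv2.imread('pics/s6.png')
b=[cv2.resize(i[145:195,290:350],(200,167),interpolation=2) for i in(old,im)]
cv2.imwrite('pics/w8o.png',np.hstack([a,np.vstack(b+[np.zeros((520-334,200,3),np.uint8)])]))
E
```

```text
clock: 41.52
eef_pos: [0.5361, 0.0783, 0.2231]
tool_rot: [0.632, 0.775, 0.003, 0.003]
ft_force: [0.8, 0.0, -0.1]
grip_width: 0.0499
grasp_force: 0.0
[0.53612591 0.07833898 0.22305159] [ 0.80027143  0.02451047 -0.09361498]
```

View pics/w8o.png

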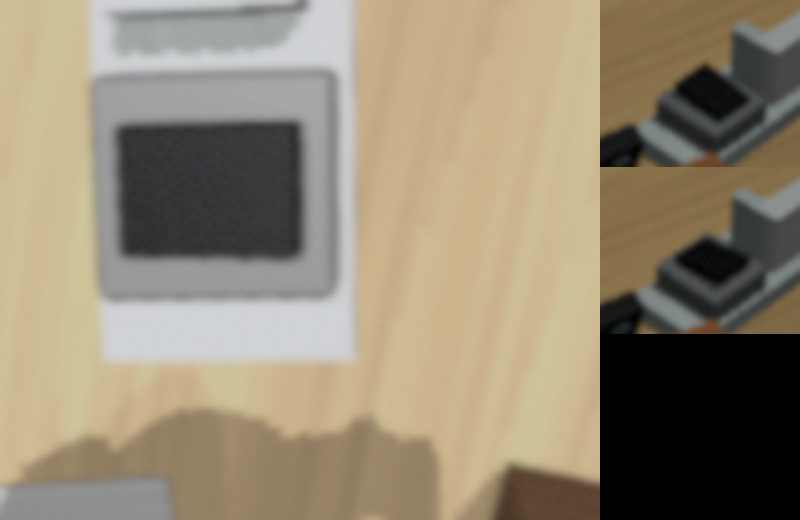

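The rocker has visibly tilted: its front edge dropped and its rear rose in the scene crop. I'll fit the angle from the before and after scene images.

```bash
python3 - <<'E'
from ov import *
from scipy.optimize import minimize
c=cam('scene'); K=np.array(c['camera_matrix']);E=np.array(c['extrinsics'])
def pj(P): d=P@E[:3,:3].T+E[:3,3]; p=d@K.T; return p[:,:2]/p[:,2:]
pose=(.4455,.2532,np.radians(11.8)); X0,Y0,W,H,S=295,145,50,45,8
ims=[cv2.imread(f'pics/{n}.png')[Y0:Y0+H,X0:X0+W].astype(float).mean(2) for n in('s6','s8')]
def quad(a,dx,dy,zp,hl,hw):
    P=[]
    for s,t in((-1,-1),(-1,1),(1,1),(1,-1)):
        P.append([.006+s*hl*np.cos(a)+dx,-.147+t*hw+dy,zp-s*hl*np.sin(a)])   # a>0: front (s=-1) raised
    return pj(railP(pose,P))
def ren(*q):
    m=np.zeros((H*S,W*S),np.uint8); cv2.fillConvexPoly(m,np.int32(((quad(*q)-[X0,Y0]+.5)*S*16).round()),255,cv2.LINE_AA,4)
    m=cv2.GaussianBlur(m.astype(float)/255,(0,0),.8*S); return cv2.resize(m,(W,H),interpolation=cv2.INTER_AREA)
q0=quad(0,0,0,.043,.024,.0175); print(q0.round(1).tolist())
x,y=np.int32(q0.mean(0))-[X0,Y0]; sl=np.s_[max(0,y-9):y+10,max(0,x-12):x+13]
def cost(a,dx,dy,zp,hl,hw,im):
    m=ren(a,dx,dy,zp,hl,hw)[sl].ravel(); A=np.c_[m,np.ones_like(m)]; b=im[sl].ravel()
    s,r,*_=np.linalg.lstsq(A,b,rcond=None); return ((A@s-b)**2).mean()
f=lambda p:cost(p[0]/10,p[2]/1e3,p[3]/1e3,.043,p[4]/1e3,p[5]/1e3,ims[0])+cost(p[1]/10,p[2]/1e3,p[3]/1e3,.043,p[4]/1e3,p[5]/1e3,ims[1])
best=min((minimize(f,[a,b,0,0,24,17.5],method='Nelder-Mead',options=dict(maxiter=1500)) for a,b in((1.7,-1.7),(.5,-.5),(3,0),(2,1))),key=lambda r:r.fun)
print(best.x.round(2),best.fun)
E
```

```text
[[311.7, 171.9], [320.8, 165.9], [334.2, 174.0], [325.1, 180.2]]
[ 8.700e-01 -8.600e-01  0.000e+00  1.000e-02  2.511e+01  2.046e+01] 563.6832416091638
```

```bash
python3 - <<'E'
from ov import *
from scipy.optimize import minimize
c=cam('scene'); K=np.array(c['camera_matrix']);E=np.array(c['extrinsics'])
def pj(P): d=P@E[:3,:3].T+E[:3,3]; p=d@K.T; return p[:,:2]/p[:,2:]
pose=(.4455,.2532,np.radians(11.8)); X0,Y0,W,H,S=300,152,45,40,8
def dark(n):
    g=cv2.imread(f'pics/{n}.png')[Y0:Y0+H,X0:X0+W].astype(float).mean(2); return g
ims=[dark(n) for n in('s6','s8')]
print(ims[0][8:34,6:40].astype(int)[::2,::2]); print(ims[1][8:34,6:40].astype(int)[::2,::2])
ims=[np.clip((60-g)/35,0,1) for g in ims]
def ren(a,dx,dy,zp,hl,hw):
    P=[[.006+s*hl*np.cos(a)+dx,-.147+t*hw+dy,zp-s*hl*np.sin(a)] for s,t in((-1,-1),(-1,1),(1,1),(1,-1))]
    m=np.zeros((H*S,W*S),np.uint8); cv2.fillConvexPoly(m,np.int32(((pj(railP(pose,P))-[X0,Y0]+.5)*S*16).round()),255,cv2.LINE_AA,4)
    return cv2.resize(cv2.GaussianBlur(m/255.,(0,0),.6*S),(W,H),interpolation=cv2.INTER_AREA)
sl=np.s_[8:34,8:40]
def f(p): 
    r=[p[2]/1e3,p[3]/1e3,.043,p[4]/1e3,p[5]/1e3]
    return sum(((ren(p[i]/10,*r)-ims[i])[sl]**2).mean() for i in(0,1))
def run(s):
    x0=np.array(s,float); sim=np.vstack([x0]+[x0+np.eye(6)[i]*[1,1,3,3,3,3][i] for i in range(6)])
    return minimize(f,x0,method='Nelder-Mead',options=dict(maxiter=2000,initial_simplex=sim))
for s in([1.7,-1.7,0,0,24,17.5],[1,0,0,0,24,17.5]): r=run(s); print(r.x.round(2),r.fun)
E
```

```text
[[103 103 107 106 105 104 103 103 107 108 108 100  62  55  54  55  58]
 [107 106 105 103 104 106 108 107 105 108 109 101  62  54  54  55  56]
 [103 102 105 106 109 109  98  73  70 101 113 110  60  53  54  55  57]
 [106 107 108 109 105  91  52  18  18  51  96 106  60  53  54  54  57]
 [107 107 108 103  76  32  14  13  12  15  34  60  57  53  53  54  57]
 [108 108 106  71  21  15  16  14  14  13  12  25  51  64  57  53  58]
 [109 101  86  53  14  10  13  14  13  15  10  14  18  47  69  65  58]
 [101  82  77  63  46  22   8  10  14  12  14  13  13  16  50  76  72]
 [ 89  52  62  75  75  58  26  10  10  16  12  13  15  32  66  74  62]
 [ 87  38  37  58  73  77  69  46  15  10  15  19  50  72  70  54  45]
 [ 77  39  32  34  47  65  77  78  61  32  32  63  74  63  46  37  50]
 [115  78  48  35  32  36  55  70  78  74  73  73  56  39  37  61  84]
 [129 123 103  70  41  33  34  43  62  75  66  47  38  41  70 100  82]]
[[104 105 106 107 105 103 104 104 107 110 108 101  62  54  55  56  60]
 [107 106 103 103 105 107 109 109 107 107 111 102  61  53  54  56  57]
 [104 103 106 107 108 109 108 101 
[... 162 characters left out ...]
 53  55  55  58]
 [110 110 107  87  56  23  10  11  11  12   9  16  28  41  50  54  58]
 [109 102  88  56  13  10  12   7  11  13  10  10  11  13  37  63  60]
 [102  82  79  69  36   9   8  11   9  11  12  12  11  15  54  79  72]
 [ 89  51  62  78  74  56  27   9   6  10  11   8  22  54  76  76  63]
 [ 86  39  37  56  74  78  70  44  21  11  11  35  66  77  71  53  45]
 [ 77  38  33  34  46  66  77  75  60  43  50  70  78  65  44  37  50]
 [116  79  49  34  32  38  55  71  77  73  77  74  57  40  38  60  84]
 [130 124 104  70  42  33  34  44  63  75  66  48  37  43  70 101  82]]
[ 0.97 -0.82 -0.44  0.92 24.69 19.99] 0.09765411860728915
[ 1.04 -0.73 -0.44  0.92 24.56 20.07] 0.0977057568505401
```

```bash
python3 - <<'E'
from ov import *
c=cam('scene'); K=np.array(c['camera_matrix']);E=np.array(c['extrinsics'])
def pj(P): d=P@E[:3,:3].T+E[:3,3]; p=d@K.T; return p[:,:2]/p[:,2:]
pose=(.4455,.2532,np.radians(11.8))
for hl in(.022,.024):
  for a in(.17,.085,0,-.085,-.17):
    P=[[.006-hl*np.cos(a),y,.043+hl*np.sin(a)] for y in(-.1645,-.147,-.1295)]; print(hl,a,pj(railP(pose,P)).round(2).tolist())
E
```

```text
0.022 0.17 [[312.33, 171.19], [316.92, 168.15], [321.44, 165.15]]
0.022 0.085 [[312.26, 171.69], [316.84, 168.65], [321.36, 165.65]]
0.022 0 [[312.23, 172.22], [316.81, 169.18], [321.32, 166.18]]
0.022 -0.085 [[312.25, 172.78], [316.83, 169.74], [321.33, 166.74]]
0.022 -0.17 [[312.31, 173.36], [316.88, 170.31], [321.38, 167.31]]
0.024 0.17 [[311.79, 170.75], [316.38, 167.72], [320.9, 164.73]]
0.024 0.085 [[311.71, 171.3], [316.3, 168.26], [320.81, 165.27]]
0.024 0 [[311.68, 171.88], [316.27, 168.84], [320.78, 165.85]]
0.024 -0.085 [[311.7, 172.49], [316.28, 169.45], [320.79, 166.46]]
0.024 -0.17 [[311.77, 173.12], [316.34, 170.08], [320.84, 167.08]]
```

```bash
python3 -m creep '[-0.04,0.01,0,0,0.05,-0.08,0.021,0,0,0.05,-0.097,0.021,0,0,0.05,-0.097,0.021,-0.04,0,0.05,-0.097,0.021,-0.08,0,0.05,-0.097,0.021,-0.12,0,0.05,-0.097,0.021,-0.155,0,0.05,-0.097,0.021,-0.174,0,0.05,-0.097,0.021,-0.176,0,0.05,-0.097,0.021,-0.176,0,0.05]'
python3 -m creep '[0,0,-0.001,0,0.05,0,0,-0.002,0,0.05,0,0,-0.002,0,0.05]'
python3 -m creep '[0,0,-0.001,0,0.05,0,0,-0.002,0,0.05,0,0,-0.002,0,0.05]'
python3 -m creep '[0,0,-0.001,0,0.05,0,0,-0.002,0,0.05,0,0,-0.002,0,0.05]'
```

```text
clock: 42.6
eef_pos: [0.429, 0.0992, 0.0439]
tool_rot: [0.631, 0.776, -0.002, -0.002]
ft_force: [0.2, -0.4, -0.6]
grip_width: 0.05
grasp_force: 0.0
clock: 42.85
eef_pos: [0.4315, 0.0997, 0.0435]
tool_rot: [0.631, 0.776, -0.0, -0.0]
ft_force: [-2.7, -1.1, 5.0]
grip_width: 0.05
grasp_force: 2.4
clock: 43.1
eef_pos: [0.4317, 0.0997, 0.043]
tool_rot: [0.631, 0.776, 0.0, -0.0]
ft_force: [-8.5, -0.8, 18.1]
grip_width: 0.0502
grasp_force: 9.5
clock: 43.35
eef_pos: [0.4318, 0.0998, 0.0427]
tool_rot: [0.631, 0.776, 0.001, 0.0]
ft_force: [-13.7, -2.3, 31.3]
grip_width: 0.05
grasp_force: 17.0
```

```bash
python3 -m creep '[0,0,0.012,0,0.05,0.008,0.002,0.012,0,0.05,0.008,0.002,0.012,0,0.05,0.008,0.002,0.006,0,0.05,0.008,0.002,0.003,0,0.05,0.008,0.002,0.002,0,0.05,0.008,0.002,0.001,0,0.05,0.008,0.002,0.001,0,0.05]'
python3 -m creep '[0,0,-0.001,0,0.05,0,0,-0.001,0,0.05]'
python3 -m creep '[0,0,-0.001,0,0.05,0,0,-0.001,0,0.05]'
```

```text
clock: 44.02
eef_pos: [0.4425, 0.1022, 0.0443]
tool_rot: [0.631, 0.776, 0.002, 0.002]
ft_force: [-12.0, -2.6, 40.3]
grip_width: 0.0502
grasp_force: 21.3
clock: 44.18
eef_pos: [0.4426, 0.1022, 0.0441]
tool_rot: [0.631, 0.776, 0.003, 0.002]
ft_force: [-14.8, -3.4, 48.4]
grip_width: 0.0498
grasp_force: 25.0
clock: 44.35
eef_pos: [0.4427, 0.1022, 0.044]
tool_rot: [0.631, 0.776, 0.003, 0.002]
ft_force: [-17.4, -3.5, 54.3]
grip_width: 0.0499
grasp_force: 28.8
```

The contact height rises 1.8 mm over 11 mm towards the rear. That slope of about 0.17 rad matches the end stop in the off position, so I'll retreat and check everything.

```bash
python3 -m creep '[0,0,0.02,0,0.05,0,0,0.06,0,0.05,0,0,0.1,0,0.05,0,0,0.14,0,0.05,-0.04,0.03,0.18,0,0.05,-0.08,0.07,0.2,0,0.05,-0.1,0.11,0.2,0,0.05,-0.1,0.15,0.2,0,0.05,-0.1,0.16,0.2,0,0.05,-0.1,0.16,0.2,0,0.05]'
python3 - <<'E'
from h import *
o=bot.get_obs(); print(o['eef_pos'],o['ft_force'])
c=cam('scene','s9.png'); print(find(c,'scene','jar1',.005),find(c,'scene','handheld1',0))
t=cam('top','t9.png'); print(find(t,'top','jar1',.005))
a=cv2.imread('pics/s9.png')[90:330,130:480];b=cv2.imread('pics/t9.png')[120:310,260:490]
cv2.imwrite('pics/f.png',np.hstack([cv2.resize(a,(430,295)),cv2.resize(b,(357,295))]))
E
```

```text
clock: 45.18
eef_pos: [0.3388, 0.2674, 0.2377]
tool_rot: [0.628, 0.779, 0.001, -0.001]
ft_force: [1.0, -0.1, 0.3]
grip_width: 0.0503
grasp_force: 0.0
[0.33877972 0.26738116 0.23767133] [ 0.98316286 -0.09858065  0.29348272]
[(0.95, [203.0, 210.0], [0.3961, -0.1952, 0.005]), (0.82, [145.0, 222.0], [0.3535, -0.3302, 0.005])] [(0.89, [279.0, 225.0], [0.5399, -0.062, 0.0]), (0.59, [197.0, 258.0], [0.5259, -0.2706, 0.0]), (0.55, [240.0, 241.0], [0.5347, -0.1664, 0.0])]
[(0.94, [456.0, 271.0], [0.3617, -0.3412, 0.005]), (0.56, [405.0, 258.0], [0.3992, -0.1952, 0.005])]
```

View pics/f.png

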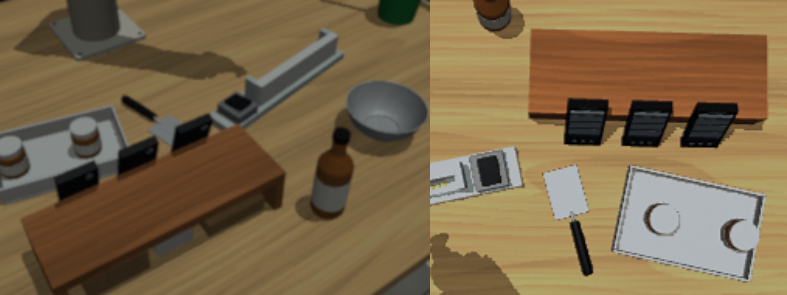

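One jar has since been knocked aside inside the caddy, towards its far end wall. I'll check numerically from above that it still stands upright.

```bash
python3 -m creep '[0,-0.04,0.03,0,0.05,0,-0.08,0.03,0,0.05,0,-0.12,0.03,0,0.05,0,-0.16,0.03,0,0.05,0,-0.2,0.03,0,0.05,0,-0.24,0.03,0,0.05,0,-0.28,0.03,0,0.05,0,-0.32,0.03,0,0.05,0,-0.36,0.03,0,0.05,0.01,-0.4,0.03,0,0.05]'
python3 -m creep '[0.01,-0.04,0,0,0.05,0.01,-0.08,0,0,0.05,0.01,-0.08,0,0,0.05,0.01,-0.08,0,0,0.05]'
python3 - <<'E'
from ov import *
o=bot.get_obs(); c=cam('wrist','w10.png'); print(o['eef_pos'])
print('base',find(c,'wrist','jar1',.005,o)); print('mid',find(c,'wrist','jar1',.04,o,'look_for'))
g=cv2.cvtColor(c['pixels'],cv2.COLOR_RGB2HSV); print('caddy',find(c,'wrist','caddy',0,o))
# expected cap circle for upright jars: contrast of brightness gradient along circle vs tilt offsets
gr=cv2.GaussianBlur(cv2.cvtColor(c['pixels'],cv2.COLOR_RGB2GRAY).astype(np.float32),(0,0),.8)
G=np.hypot(cv2.Sobel(gr,cv2.CV_32F,1,0),cv2.Sobel(gr,cv2.CV_32F,0,1))
t=np.linspace(0,2*np.pi,72,endpoint=False)
for j0 in((.357,-.338),(.395,-.196)):
    best=[]
    for z in(.066,.071,.076):
     for dx in np.arange(-.024,.025,.001):
      for dy in np.arange(-.024,.025,.001):
        P=np.c_[j0[0]+dx+.0265*np.cos(t),j0[1]+dy+.0265*np.sin(t),np.full(72,z)]
        p=proj(c,o,P); v=cv2.remap(G,np.float32(p[None,:,0]),np.float32(p[None,:,1]),1)[0]; best.append((float(np.minimum(v,80).mean()),z,round(j0[0]+dx,4),round(j0[1]+dy,4)))
    print(sorted(best)[::-1][:4])
E
```

```text
clock: 46.27
eef_pos: [0.3477, -0.1414, 0.268]
tool_rot: [0.633, 0.774, -0.0, -0.0]
ft_force: [1.3, 0.2, -0.1]
grip_width: 0.0497
grasp_force: 0.0
clock: 46.6
eef_pos: [0.3587, -0.2212, 0.2671]
tool_rot: [0.634, 0.773, -0.0, -0.001]
ft_force: [-0.4, 0.6, -0.6]
grip_width: 0.0501
grasp_force: 0.0
[ 0.35870949 -0.22120811  0.26711037]
base [(0.91, [352.0, 155.0], [0.3983, -0.2028, 0.005]), (0.67, [311.0, 243.0], [0.3691, -0.3403, 0.005]), (0.35, [449.0, 158.0], [0.5343, -0.1763, 0.005])]
mid [(0.81, [351.0, 158.0], [0.3934, -0.2018, 0.04]), (0.64, [311.0, 256.0], [0.37, -0.3416, 0.04])]
caddy [(0.9, [335.0, 186.0], [0.3861, -0.2504, 0.0])]
[(74.61136627197266, 0.076, np.float64(0.367), np.float64(-0.337)), (74.60334777832031, 0.071, np.float64(0.368), np.float64(-0.34)), (74.4521484375, 0.076, np.float64(0.368), np.float64(-0.337)), (74.35625457763672, 0.071, np.float64(0.367), np.float64(-0.34))]
[(50.145668029785156, 0.076, np.float64(0.392), np.float64(-0.196)), (50.11825180053711, 0.076, np.float64(0.391), np.float64(-0.195)), (49.99956130981445, 0.076, np.float64(0.39), np.float64(-0.194)), (49.99934768676758, 0.076, np.float64(0.385), np.float64(-0.197))]
```

The knocked jar's cap centre (0.368, −0.340) sits directly over its base (0.369, −0.340), so it stands upright inside the caddy. Handing in.

```bash
python3 -c "
from workcell import bot
print(bot.job_done())"
```

```text
the job is handed in; nothing more can be done
None
```

The job is handed in with no verdict returned: both jars found stand upright in the caddy (one was knocked towards its end wall but stayed upright), all three handhelds lean square against the riser, and the rail's rocker is pressed off, which I checked by contact height and camera since its angle can't be read directly.

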